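# Blow-dry a sample cup with a dead-man air lever

## Robot

A 6-joint arm with a two-finger parallel gripper is mounted at the origin on a cart in front of the work surface, level with it; the furniture and walls round the work are solid. World frame = base frame: x ahead of the robot, y to its left, z up, the work surface at z = 0. Lengths are in m, angles in degrees, forces in N, time in s.
With the tool pointing down it reaches from about 0.25 to 0.725 m from the base axis. Payload 9.7 kg.
Tool frame: the origin (TCP) lies at the very end of the fingers, on their centre line; the grasp point (between the pads) lies 19 mm behind it; z points along the fingers, y is the direction in which the jaws open and shut (so a half turn about z gives the same grasp; the last joint's range is limited). The gripper opens to 85 mm and grips with 20 to 120 N. Pads are 22 mm wide; open, the fingers measure 114 mm over their backs; the gripper's body (76 mm by 85 mm) begins 54 mm behind the grasp point. The pads swing forward as they close: fully open they stand 13 mm farther back than shut.
Start: joints at [-76.375, 4.979, 10.078, 95.1, 0, 90], TCP at [0.13, -0.535, 0.192] pointing down, gripper open.
Joint ranges: [-179.16, 179.16], [-48.56, 103.87], [-65.8, 70.77], [-126.05, 130.52], [-82.76, 87.17], [-180, 180]. Speed limits (degrees/s): [127.2, 127.2, 147.25, 180, 180, 180].

## Interface

Orientations are given as [roll, pitch, yaw] about the fixed x, y, z axes, in that order (R = Rz(yaw) Ry(pitch) Rx(roll)).
In Python, from workcell import bot gives the robot as it stands.
- The arm moves only by the shell command python3 -m pendant 'ROWS' [FORCE]. ROWS is JSON, a list that holds one entry, the list of rows, each a list of 7 numbers: the shift along the tool's x, y, z in cm, then the turn, a rotation vector about the tool's x, y, z in rad, then the opening in per cent of the stroke, from 0 (shut) to 100 (fully open). In form: [[[dx, dy, dz, ax, ay, az, gripper], ...]]. A call has 1 to 5 rows; each row shifts and turns the pose as measured when the row begins, along the tool's axes as they then stand; what a row does not reach is not made up. A row lasts 1/12 s, in which the tool goes at most 41.7 mm and 7.16 degrees, less where a joint would pass 70% of its speed; a pose out of reach is approached as far as the arm can. A call with a gripper value outside its range is refused whole. The fingers move at their own pace and stop on an object; FORCE is the grip in N (left out, the last holds). Time passes only in rows, so rows that do not move let the fingers close. It gives the time, the measured TCP pose, the force and the opening at its end, in the units of the state.
- bot.get_obs(): the state, without advancing time (a new reading comes with each control period).
- bot.camera(name): name is "scene" or "side" or "wrist"; returns the picture (400x640x3 uint8, red, green, blue); there is no depth.
- bot.get_calibration(name): a dict with "intrinsics" (3x3 intrinsics, pixels), "pose" (4x4, takes a point from camera to world coordinates); the wrist camera has in their place "T_tool_cam" (4x4, takes a point from camera to tool coordinates, whose origin is the TCP and whose axes are the flange's). Camera axes: x right, y down, z forward; pixel columns grow to the right and rows downward; lengths in m; the calibration is good to about 2 mm. A picture is of the moment at which its call begins: read the wrist's pose just before it. get_calibration takes no time and is no camera call.
- bot.job_done(): hands the job in, once; it reports no verdict.
Trained networks look in the newest picture that a camera, given by its name, has taken for a name from the list of things; names that differ only in an ending like _2 or _b are one class to them, and where a whole thing is asked for, a point or a joint stands for the part that bears it (a point fixed in the world has none). Each returns a list of dicts, best first, with "confidence" (0 to 1); they miss things now and then, are a little off and sometimes report something else, mostly with a low value. They report only what shows in the picture. A call takes as long as a camera call.
- bot.masks_of(camera, thing): "pixels" (400x640 bool, what is visible of it) and "extent" ([left, top, right, bottom] in pixels, round what is visible of it).
- bot.mark_of(camera, thing): "uv" ([column, row] in pixels: a listed point, or the origin of a listed thing).
The state is a dict: "time": time; "q": joint angles; "qd": joint speeds; "joint_efforts": joint torques, N m; "ee_pos": TCP position; "tcp_rot": TCP orientation; "wrist_force": force on the tool from outside, world axes, zero at the start; "torque": the same for the moment, N m; "opening": finger opening in m.
Only numpy, scipy, OpenCV 4.12 (cv2) and the standard library are available. Lean on these libraries where they do the work, as an engineer would, in place of code of your own. Each camera call takes 0.05 s, during which the arm holds its last target. There are 200 camera calls.

## Task

Take the steel cup from its draining cradle, turn it mouth down and put it over the upright post of the blow-dry station so that it stands fully home on the post's collar, and let go of it. Then press the station's spring-loaded air lever down until it is level and keep it there, never pushing it all the way down to its stop (full blast): the program finishes while the robot is still holding the lever level. Leave the jar, the brass weight, the vial and the flange where they are.

Things in the scene. Friction and masses are not known exactly. Their poses are not given: they have to be found in the camera images.
- cup: plain steel cup, a straight round tube 40 mm in outer diameter and 100 mm long, wall 3 mm (bore 34 mm), 95 mm deep inside, one end closed, 0.15 kg. Origin at the centre of its open mouth; its z axis runs along the tube from the mouth to the closed end. It starts lying in the cradle, closed end raised 30 degrees, mouth low
- cup_closed_end (a point): centre of the outer face of the cup's closed end, 100 mm from the mouth. Between the cradle (robot's right) and the station (left) stands a fixed vacuum pot, 220 mm in diameter, whose fittings reach 290 mm above the bench; on the cradle's other side a tall shaker, behind it a tall controller box: carry the cup over the pot, well above it
- cradle: fixed aluminium draining cradle, plate 135 x 76 x 8 mm; origin under the plate's centre, z up, x level, toward the cup's closed end. The cup lies in two V saddles (8 mm thick, 12 and 86 mm from its mouth, 28 mm to each side of the tube's axis, only below it), mouth edge on a stop plate. Between the saddles its sides are free for fingers; its axis is 67 mm above the bench at mid-length
- station: fixed blow-dry station, grey base plate 170 (x) x 200 (y) x 12 mm; origin under the centre of the plate, z up; its x points roughly away from the robot. The post stands at its y = +62 mm, x = 0; the lever with its valve block (block up to 68 mm high, fork cheeks to 100 mm) stands at its y = -60 mm
- post_seat (a point): centre of the top face of the post's collar, 50 mm above the bench: the cup's rim stands on this face when it is home. Collar 64 mm in diameter; from it rises the post, 20 mm in diameter and 65 mm high (its last 12 mm tapered), tip 115 mm above the bench
- lever (a joint): angle of the air lever (rad): 0 released, slanting up 0.4 rad toward the station's -x; grows as the paddle is pressed down; 0.4 is level; 0.8 is the bottom stop. A spring always returns it to 0; holding it level takes about 7 N down on the paddle. It pivots about the point lever_pivot
- lever_pivot (a point): the lever's pivot, 85 mm above the bench, axis along the station's y. The arm (14 mm wide, 10 mm thick) runs from here toward the station's -x. A thin index pin, 50 mm from the pivot, 19 mm to the post's side of the arm, has its top 90 mm above the bench, flush with the arm's upper face when the lever is level
- paddle_top (a point): centre of the upper face of the lever's black paddle, where it is pressed: 118 mm out from the pivot along the arm and 5 mm above the arm's centre line; paddle 46 mm along the arm, 36 mm wide, 10 mm thick. When level this point is 90 mm above the bench
- sample_jar: white screw-lid jar, 66 mm diameter, 76 mm high, bystander; origin under its centre
- brass_weight: brass weight, 31 mm diameter, 47 mm high, bystander; origin under its centre
- vial_1: small capped vial, 28 mm diameter, 66 mm high, bystander; origin under its centre
- blank_flange: metal blank flange, 40 mm diameter, 10 mm high, bystander; origin under its centre

How it is judged:
By the outcome, as a careful person would: the job done as asked, in the order asked, and still so for the second after the job is handed in, while the arm keeps its last pose, push and grip.
It also fails if it takes over 64 s, if anything falls off the work surface, if the arm or the gripper's body presses on something with over 40 N, if the wrist force passes 120 N, or if a joint passes its speed limit or range.

## Working session

There is one attempt and no reset: what is moved stays moved. The work goes in short steps, Python scripts to look and compute and a shell command to move; the robot and the scene stay as the last step left them, time stands still between calls to the robot, and variables do not carry over. Pictures are saved under pics/ and viewed, about 8 in all and at most 12, crops included, and the job is handed in when it is done.

```bash
ls; mkdir -p pics; cat > h.py <<'E'
import numpy as np, cv2
from scipy.spatial.transform import Rotation as R
from workcell import bot
def tool():
    o=bot.get_obs(); T=np.eye(4); T[:3,3]=o["ee_pos"]; T[:3,:3]=R.from_euler('xyz',o["tcp_rot"],degrees=True).as_matrix(); return T
def cam(name):
    c=bot.get_calibration(name); K=np.array(c["intrinsics"])
    P=np.array(c["pose"]) if "pose" in c else tool()@np.array(c["T_tool_cam"])
    return K,P
def ray(K,P,uv):
    d=np.linalg.inv(K)@[uv[0],uv[1],1]; return P[:3,3],P[:3,:3]@d
def atz(K,P,uv,z):
    o,d=ray(K,P,uv); return o+d*(z-o[2])/d[2]
def proj(K,P,X):
    p=np.linalg.inv(P)@np.append(X,1); q=K@p[:3]; return q[:2]/q[2]
def tri(obs):
    A=np.zeros((3,3));b=np.zeros(3)
    for K,P,uv in obs:
        o,d=ray(K,P,uv); d=d/np.linalg.norm(d); M=np.eye(3)-np.outer(d,d); A+=M;b+=M@o
    return np.linalg.solve(A,b)
def delta(pos,Rm):
    "shift in tool axes (cm) and rotvec (tool)"
    T=tool(); return (T[:3,:3].T@(np.array(pos)-T[:3,3])*100).round(2), R.from_matrix(T[:3,:3].T@Rm).as_rotvec().round(3)
E
python3 - <<'E'
from h import *
o=bot.get_obs(); print(o)
ims={}
for n in ["scene","side","wrist"]:
    K,P=cam(n); ims[n]=bot.camera(n); cv2.imwrite(f"pics/{n}0.png",ims[n][:,:,::-1])
    print(n,K.round(1).tolist(),P.round(3).tolist())
    for t in ["cup","cup_closed_end","cradle","station","post_seat","lever_pivot","paddle_top","sample_jar","brass_weight","vial_1","blank_flange"]:
        r=bot.mark_of(n,t)
        if r: print(n,t,[(np.round(x["uv"],1).tolist(),round(x["confidence"],2)) for x in r[:2]])
E
```

```text
pics
{'time': 0.0, 'q': array([-7.63745839e+01,  5.01205781e+00,  1.00319998e+01,  9.51010239e+01,
        1.38552482e-04,  9.00025290e+01]), 'qd': array([-0.06989161, -0.02775635, -0.06895186, -0.03593971,  0.04415915,
        0.09221589]), 'joint_efforts': array([-2.04732110e-03, -5.20378733e+01,  4.64809906e+01,  1.58180553e-02,
       -1.87825776e-04, -3.12570501e-05]), 'ee_pos': array([ 0.12949295, -0.53421937,  0.19085196]), 'tcp_rot': array([-1.79918918e+02, -1.34973370e-04,  1.36228868e+01]), 'wrist_force': array([-0.1526187 ,  0.34409353,  0.2337249 ]), 'torque': array([ 0.05084881, -0.00382955,  0.02852233]), 'opening': 0.08545703946055941}
scene [[503.2, 0.0, 323.5], [0.0, 503.2, 206.9], [0.0, 0.0, 1.0]] [[-0.91, -0.273, 0.313, 0.126], [-0.415, 0.575, -0.705, 0.995], [0.013, -0.772, -0.636, 1.009], [0.0, 0.0, 0.0, 1.0]]
scene cup [([411.1, 173.2], 0.86)]
scene cup_closed_end [([387.6, 161.9], 0.59)]
scene cradle [([391.3, 185.2], 0.57)]
scene station [([410.0, 168.8], 0.7)]
scene post_seat [([287.0, 348.4], 0.9)]
scene lever_pivot [([269.4, 298.1], 0.82), ([387.3, 164.9], 
[... 423 characters left out ...]
, [0.0, 0.0, 0.0, 1.0]]
side cup [([337.9, 360.7], 0.71)]
side cradle [([339.5, 344.4], 0.9)]
side station [([262.9, 160.3], 0.94)]
side post_seat [([247.8, 141.8], 0.58), ([340.0, 346.7], 0.27)]
side lever_pivot [([285.4, 142.7], 0.94)]
side paddle_top [([253.3, 143.4], 0.56)]
side sample_jar [([354.1, 182.5], 0.9), ([258.9, 163.7], 0.22)]
side brass_weight [([254.5, 222.5], 0.58)]
side vial_1 [([253.5, 141.2], 0.66), ([416.5, 294.2], 0.63)]
side blank_flange [([290.4, 296.8], 0.57), ([261.6, 159.8], 0.23)]
wrist [[345.2, 0.0, 318.2], [0.0, 345.2, 194.6], [0.0, 0.0, 1.0]] [[0.234, -0.928, -0.289, 0.202], [-0.972, -0.224, -0.069, -0.517], [-0.001, 0.297, -0.955, 0.376], [0.0, 0.0, 0.0, 1.0]]
```

```bash
python3 -c "
import cv2,numpy as np
a=[cv2.imread(f'pics/{n}0.png') for n in ['scene','side']]
cv2.imwrite('pics/both.png',cv2.resize(np.vstack(a),(480,600)))"
```

```text
(no output)
```

View pics/scene0.png

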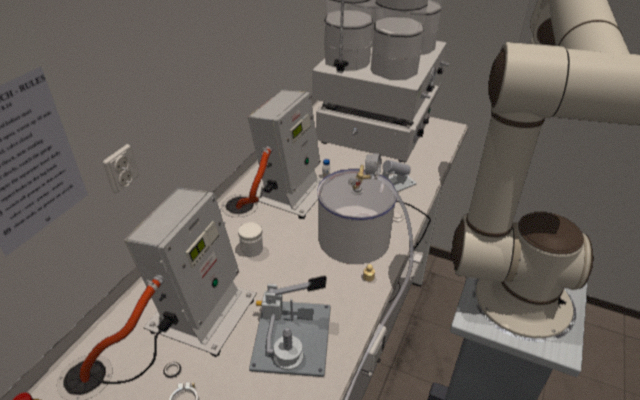

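View pics/side0.png

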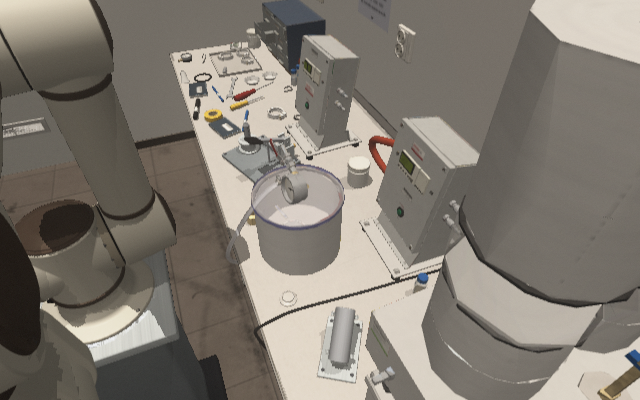

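The scene view shows the cup at about (395,168), the station at (290,335) with the paddle at (317,283), and the pot between them. The side view shows the cup at (341,336) on its cradle. Next I check the heights and refine using masks.

```bash
python3 - <<'E'
from h import *
C={n:cam(n) for n in ["scene","side","wrist"]}
s,d=C["scene"],C["side"]
print("mouth side@.042",atz(*d,(337.9,360.7),.042),"scene",atz(*s,(411.1,173.2),.042),tri([(*s,(411.1,173.2)),(*d,(337.9,360.7))]))
print("closed scene@.092",atz(*s,(387.6,161.9),.092))
print("cradle side",atz(*d,(339.5,344.4),0),"scene",atz(*s,(391.3,185.2),0))
print("station side",atz(*d,(262.9,160.3),0))
print("seat",atz(*s,(287,348.4),.05),atz(*d,(247.8,141.8),.05))
print("pivot",atz(*s,(269.4,298.1),.085),atz(*d,(285.4,142.7),.085))
print("paddle",atz(*s,(317,283),.13),atz(*d,(253.3,143.4),.13))
for n in ["scene","side"]:
    bot.camera(n)
    for t in ["cup","cradle","station","lever"]:
        for r in bot.masks_of(n,t)[:2]:
            m=r["pixels"].astype(np.uint8); y,x=np.nonzero(m)
            print(n,t,round(r["confidence"],2),r["extent"],len(x),cv2.minAreaRect(np.c_[x,y].astype(np.float32)))
bot.camera("wrist")
E
```

```text
mouth side@.042 [ 0.43611556 -0.36764142  0.042     ] scene [ 0.41330187 -0.36140783  0.042     ] [ 0.42546406 -0.36808548  0.03945603]
closed scene@.092 [ 0.48537184 -0.31884488  0.092     ]
cradle side [ 0.46294345 -0.31977337  0.        ] scene [ 0.46551919 -0.32536423  0.        ]
station side [0.49416033 0.34983244 0.        ]
seat [0.46548757 0.4174949  0.05      ] [0.46281229 0.39720122 0.05      ]
pivot [0.55565267 0.33266373 0.085     ] [0.55889266 0.29900837 0.085     ]
paddle [0.45703503 0.27852898 0.13      ] [0.45454141 0.26840932 0.13      ]
scene cup 0.71 [385.2, 160.3, 407.7, 173.0] 355 ((395.61199951171875, 166.88400268554688), (29.42665672302246, 13.505852699279785), 10.30484676361084)
scene cradle 0.78 [383.0, 172.4, 417.9, 192.9] 325 ((399.0742492675781, 181.25743103027344), (33.83126449584961, 15.821091651916504), 5.710592269897461)
scene station 0.83 [250.3, 274.6, 331.2, 373.8] 5910 ((290.51409912109375, 323.08819580078125), (75.62765502929688, 101.61653137207031), 4.969740867614746)
scene lever 0.73 [268.7, 277.3, 325.8, 294.2] 439 ((297.0384826660156, 286.69232177734375), (12.355317115783691, 59.03096008300781), 78.69007110595703)
side cup 0.64 [328.0, 305.5, 354.0, 361.8] 1025 ((341.42510986328125, 333.791015625), (20.095827102661133, 53.81391906738281), 6.842772960662842)
side cradle 0.91 [318.6, 307.8, 361.1, 379.5] 1420 ((339.9929504394531, 346.5591735839844), (38.32504653930664, 66.95960998535156), 6.842772960662842)
side station 0.73 [222.4, 123.7, 299.9, 182.5] 2010 ((263.057373046875, 152.6311492919922), (67.21936798095703, 57.488563537597656), 39.80556869506836)
side lever 0.56 [247.0, 133.1, 285.8, 144.0] 228 ((264.6011962890625, 139.37289428710938), (6.854857444763184, 39.105072021484375), 86.90594482421875)
```

View pics/wrist0.png

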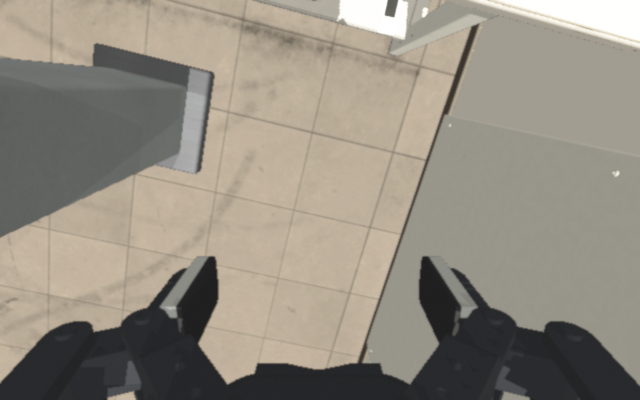

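The wrist view shows only the floor, the cart and the open fingers. Next I work out the cup's yaw, where the obstacles are, and the first move.

```bash
python3 - <<'E'
from h import *
s,d=cam("scene"),cam("side")
for uv in [(318,128),(322,142),(405,160),(440,95),(436,105)]: print("shaker sc",uv,atz(*s,uv,0).round(3), atz(*s,uv,.2).round(3))
for uv in [(370,310),(370,395)]: print("box side",uv,[atz(*d,uv,z).round(3) for z in (0,.1,.2)])
for n in (340,346),: 
    a=atz(*d,(340,346),.008);b=atz(*d,(340+3.5,346-29),.008);v=b-a;print("cradle yaw",np.degrees(np.arctan2(v[1],v[0])),a)
a=atz(*s,(355,235),.0);print("pot",a, atz(*d,(298,250),0), atz(*d,(297,190),.2))
for X in [(.3,-.33,.36),(.36,-.3,.36)]:
  print(delta(X,R.from_euler('xyz',[180,0,39],degrees=True).as_matrix()))
E
```

```text
shaker sc (318, 128) [ 0.842 -0.555  0.   ] [ 0.7   -0.248  0.2  ]
shaker sc (322, 142) [ 0.786 -0.469  0.   ] [ 0.655 -0.179  0.2  ]
shaker sc (405, 160) [ 0.469 -0.489  0.   ] [ 0.401 -0.195  0.2  ]
shaker sc (440, 95) [ 0.483 -1.037  0.   ] [ 0.412 -0.635  0.2  ]
shaker sc (436, 105) [ 0.475 -0.941  0.   ] [ 0.406 -0.557  0.2  ]
box side (370, 310) [array([ 0.56 , -0.272,  0.   ]), array([ 0.524, -0.322,  0.1  ]), array([ 0.487, -0.373,  0.2  ])]
box side (370, 395) [array([ 0.475, -0.435,  0.   ]), array([ 0.449, -0.466,  0.1  ]), array([ 0.423, -0.496,  0.2  ])]
cradle yaw 59.00035510410118 [ 0.46050622 -0.32693973  0.008     ]
pot [ 0.48427831 -0.04585136  0.        ] [ 0.47032671 -0.04612403  0.        ] [ 0.47723689 -0.04117492  0.2       ]
(array([ 21.38, -15.86, -16.84]), array([-0.   ,  0.   , -0.443]))
(array([ 27.92, -17.36, -16.84]), array([-0.   ,  0.   , -0.443]))
```

```bash
python3 -m pendant '[[[0,0,-4,0,0,0,100],[0,0,-4,0,0,0,100],[0,0,-4,0,0,0,100],[0,0,-4,0,0,0,100],[3.1,-1.93,0,0,0,0,100]]]'
python3 -m pendant '[[[3.1,-1.93,0,0,0,0,100],[3.1,-1.93,0,0,0,0,100],[3.1,-1.93,0,0,0,0,100],[3.1,-1.93,0,0,0,0,100],[3.1,-1.93,0,0,0,0,100]]]'
python3 -m pendant '[[[3.1,-1.93,0,0,0,0,100],[3.1,-1.93,0,0,0,0,100],[3.1,-1.93,0,0,0,-0.1,100],[0,0,0,0,0,-0.12,100],[0,0,0,0,0,-0.12,100]]]'
python3 -m pendant '[[[0,0,0,0,0,-0.12,100],[0,0,0,0,0,-0.12,100],[0,0,0,0,0,-0.12,100],[0,0,0,0,0,0,100],[0,0,0,0,0,0,100]]]'
cat > look.py <<'E'
from h import *
import sys
P=cam("wrist"); im=bot.camera("wrist"); cv2.imwrite(f"pics/{sys.argv[1]}.png",im[:,:,::-1])
zs=dict(cup=.042,cup_closed_end=.092,cradle=0,station=0,post_seat=.05,lever_pivot=.085,paddle_top=.131)
for t in sys.argv[2:]:
    for r in bot.mark_of("wrist",t)[:2]: print(t,np.round(r["uv"],1),round(r["confidence"],2),atz(*P,r["uv"],zs[t]).round(4))
    for r in bot.masks_of("wrist",t)[:1]:
        y,x=np.nonzero(r["pixels"]); print("  mask",round(r["confidence"],2),r["extent"],np.round(cv2.minAreaRect(np.c_[x,y].astype(np.float32))[0:2],1).tolist(),cv2.minAreaRect(np.c_[x,y].astype(np.float32))[2])
o=bot.get_obs();print(o["time"],o["ee_pos"],o["tcp_rot"],o["q"].round(1))
E
python3 look.py w1 cup cup_closed_end cradle
```

```text
time: 2.77
ee_pos: [0.153, -0.5102, 0.3521]
tcp_rot: [-179.5, 0.0, 13.4]
wrist_force: [1.5, 1.6, 1.4]
opening: 0.0853
time: 3.18
ee_pos: [0.286, -0.3805, 0.3565]
tcp_rot: [-180.0, -0.1, 13.0]
wrist_force: [0.0, -1.0, 0.1]
opening: 0.0854
time: 3.6
ee_pos: [0.3708, -0.2933, 0.3575]
tcp_rot: [179.9, -0.2, 33.2]
wrist_force: [-0.3, 1.0, 1.1]
opening: 0.0854
time: 4.02
ee_pos: [0.3724, -0.2913, 0.3578]
tcp_rot: [179.8, -0.2, 54.7]
wrist_force: [0.1, -0.4, -0.4]
opening: 0.0853
cup [381.2 157.7] 0.59 [ 0.4343 -0.3634  0.042 ]
  mask 0.79 [368.8, 91.1, 405.6, 170.7] [[385.8, 130.5], [33.2, 76.6]] 9.462322235107422
cup_closed_end [391.3  99.5] 0.59 [ 0.4824 -0.2947  0.092 ]
  mask 0.74 [366.6, 92.8, 406.7, 172.3] [[386.0, 130.9], [31.6, 77.4]] 8.880660057067871
cradle [378.  127.3] 0.93 [ 0.4575 -0.3314  0.    ]
  mask 0.69 [353.8, 78.0, 409.9, 169.7] [[381.1, 123.1], [91.3, 56.7]] 88.66777801513672
4.3667 [ 0.37233777 -0.29137123  0.35775149] [ 1.79791107e+02 -1.56212142e-01  5.47867258e+01] [-38.2   1.8  26.2 114.2   0.2  87.1]
```

View pics/w1.png

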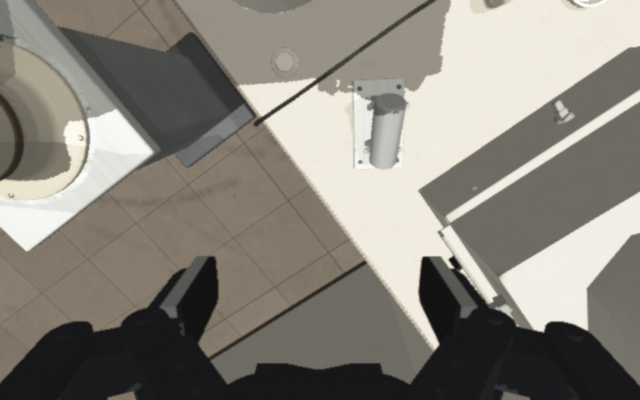

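Cup at (385,130) in the wrist image, closed end up at (391,99), so its yaw is about 55°. The cup's midpoint and the cradle origin agree. I move above it and check again.

```bash
python3 -m pendant '[[[0.7,3.1,0,0,0,0,100],[0.7,3.1,0,0,0,0,100],[0.8,3,0,0,0,0,100],[0,0,3.5,0,0,0,100],[0,0,3.5,0,0,0,100]]]'
python3 -m pendant '[[[0,0,3.5,0,0,0,100],[0,0,2.5,0,0,0,100],[0,0,0,0,0,0,100],[0,0,0,0,0,0,100]]]'
python3 look.py w2 cup cup_closed_end cradle
python3 - <<'E'
from h import *
P=cam("wrist");r=bot.masks_of("wrist","cradle")[0]["pixels"]|bot.masks_of("wrist","cup")[0]["pixels"]
y,x=np.nonzero(r);b=cv2.boxPoints(cv2.minAreaRect(np.c_[x,y].astype(np.float32)))
print(b.round(),np.array([atz(*P,p,.008) for p in b]).round(4))
E
```

```text
time: 4.78
ee_pos: [0.4733, -0.3351, 0.297]
tcp_rot: [178.4, -0.1, 54.5]
wrist_force: [0.7, -0.6, -0.6]
opening: 0.0854
time: 5.12
ee_pos: [0.4759, -0.3365, 0.226]
tcp_rot: [179.0, -0.2, 54.3]
wrist_force: [-1.1, -0.1, 1.0]
opening: 0.0852
cup [304.  203.7] 0.58 [ 0.4355 -0.3686  0.042 ]
  mask 0.83 [272.0, 117.0, 316.9, 219.1] [[296.4, 168.6], [97.3, 45.2]] 88.36341857910156
cup_closed_end [292.8 132.9] 0.64 [ 0.4787 -0.2948  0.092 ]
  mask 0.63 [273.1, 124.3, 320.2, 218.3] [[296.8, 168.5], [97.5, 43.4]] 86.18592071533203
  mask 0.97 [266.1, 94.6, 336.6, 214.2] [[300.3, 153.7], [114.3, 68.2]] 86.42366790771484
5.4667 [ 0.4768073  -0.33710262  0.22794833] [ 1.78746137e+02 -1.51962147e-01  5.43301478e+01] [-35.3   9.3  19.   98.4   0.1  90.3]
[[263.  98.]
 [331.  95.]
 [337. 215.]
 [269. 219.]] [[ 0.466  -0.2511  0.008 ]
 [ 0.5304 -0.2929  0.008 ]
 [ 0.4532 -0.4156  0.008 ]
 [ 0.3819 -0.3691  0.008 ]]
```

View pics/w2.png

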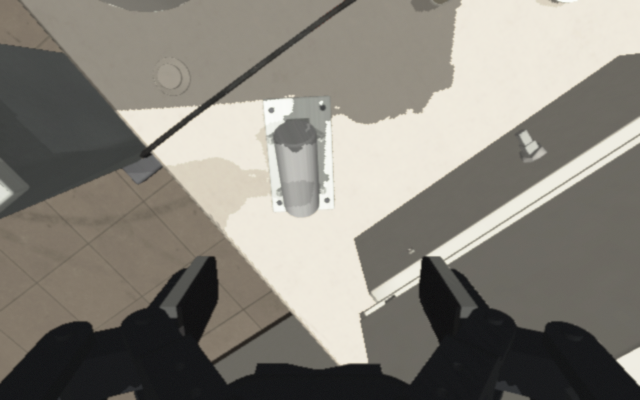

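The cup lies at (298,170) with the plate's screw holes clear at (271,110), (323,105), (279,202) and (327,199). I use the holes for yaw and centre.

```bash
python3 - <<'E'
from h import *
P=cam("wrist"); a=np.array([atz(*P,u,.008) for u in [(271,110),(323,105),(279,202),(327,199)]])
v=a[:2].mean(0)-a[2:].mean(0);w=a[1]-a[0]+a[3]-a[2]
print(a.round(4),a.mean(0),np.linalg.norm(v),np.linalg.norm(w)/2,np.degrees(np.arctan2(v[1],v[0])),np.degrees(np.arctan2(w[1],w[0]))+90)
E
```

```text
[[ 0.4655 -0.2663  0.008 ]
 [ 0.5165 -0.2963  0.008 ]
 [ 0.4056 -0.3587  0.008 ]
 [ 0.4555 -0.3903  0.008 ]] [ 0.46077423 -0.32791271  0.008     ] 0.11107986020213917 0.059162844502678315 57.03120117723715 58.58644670657677
```

```bash
python3 - <<'E'
from h import *
print(delta((.4592,-.3294,.13),R.from_euler('xyz',[180,0,58],degrees=True).as_matrix()))
E
```

```text
(array([-0.43, -2.06,  9.68]), array([ 0.021, -0.002, -0.064]))
```

```bash
python3 -m pendant '[[[-0.4,-2,0,0.02,0,-0.065,100],[0,0,3,0,0,0,100],[0,0,3,0,0,0,100],[0,0,0,0,0,0,100],[0,0,0,0,0,0,100]]]' 
python3 - <<'E'
from h import *
print(delta((.4592,-.3294,.049),R.from_euler('xyz',[180,0,58],degrees=True).as_matrix()))
E
```

```text
time: 5.98
ee_pos: [0.4584, -0.3288, 0.1687]
tcp_rot: [179.7, -0.1, 58.2]
wrist_force: [-0.3, 0.3, 0.2]
opening: 0.0855
(array([-0.03,  0.03, 11.97]), array([ 0.006, -0.002,  0.004]))
```

```bash
python3 -m pendant '[[[0,0.05,3,0,0,0,100],[0,0,3,0,0,0,100],[0,0,2,0,0,0,100],[0,0,2,0,0,0,100],[0,0,1,0,0,0,100]]]' 
python3 -m pendant '[[[0,0,0.8,0,0,0,100],[0,0,0,0,0,0,100],[0,0,0,0,0,0,100]]]'
```

```text
time: 6.4
ee_pos: [0.4646, -0.3328, 0.0675]
tcp_rot: [178.8, -0.0, 58.2]
wrist_force: [-0.4, -0.5, 0.1]
opening: 0.0854
time: 6.65
ee_pos: [0.4658, -0.3336, 0.0613]
tcp_rot: [178.8, -0.0, 58.2]
wrist_force: [-0.1, 0.6, 0.2]
opening: 0.0857
```

```bash
python3 look.py w3 cup; python3 - <<'E'
from h import *
print(delta((.4592,-.3294,.049),R.from_euler('xyz',[180,0,58],degrees=True).as_matrix()))
E
```

```text
cup [305.9 275.7] 0.92 [ 0.4345 -0.3668  0.042 ]
  mask 0.55 [259.5, 139.9, 345.8, 309.3] [[304.0, 224.0], [166.0, 88.0]] 90.0
6.8 [ 0.46579946 -0.33365063  0.06128097] [ 1.78728943e+02 -2.83862888e-02  5.81951577e+01] [-35.7   6.1  -3.1  79.5   0.1  86.1]
(array([ 0.01, -0.81,  1.21]), array([ 0.022, -0.001,  0.003]))
```

View pics/w3.png

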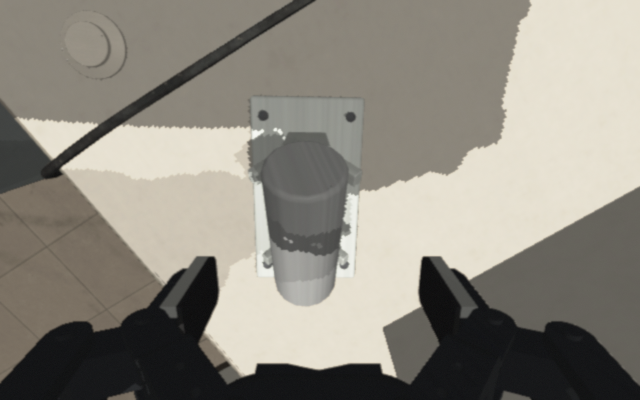

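```bash
python3 -m pendant '[[[0,-0.8,0,0.022,0,0,100],[0,0,0.6,0,0,0,100],[0,0,0.6,0,0,0,100],[0,0,0,0,0,0,100]]]'; python3 - <<'E'
from h import *
P=cam("wrist");T=tool()
print(delta((.4592,-.3294,.049),R.from_euler('xyz',[180,0,58],degrees=True).as_matrix()))
print("tcp px",proj(*P,T[:3,3]),"grasp px",proj(*P,T[:3,3]-.019*T[:3,2]))
print(proj(*P,np.array([.4355,-.3686,.042])),proj(*P,np.array([.4802,-.2948,.092])))
bot.camera("wrist");r=bot.masks_of("wrist","cup")[0];print(r["confidence"],r["extent"]);print(bot.mark_of("wrist","cup"),bot.mark_of("wrist","cup_closed_end"))
m=r["pixels"]
for y in range(150,330,25):
    x=np.nonzero(m[y])[0]
    if len(x): print(y,x.min(),x.max(),x.mean())
E
```

```text
time: 7.13
ee_pos: [0.4592, -0.3297, 0.0506]
tcp_rot: [179.9, -0.0, 58.2]
wrist_force: [0.4, 0.3, 0.3]
opening: 0.0855
(array([ 0.02, -0.02,  0.16]), array([ 0.001, -0.   ,  0.003]))
tcp px [320.3306841  224.02706704] grasp px [320.50684515 237.80999798]
[320.71728301 285.52018066] [319.57293288 171.72940305]
0.58 [272.6, 142.7, 363.5, 315.5]
[{'uv': [316.5, 284.1], 'confidence': 0.56}] [{'uv': [319.8, 172.8], 'confidence': 0.86}]
150 294 346 320.0
175 274 365 319.5
200 276 364 320.0
225 278 360 319.0
250 281 355 318.0
275 284 351 317.5
300 289 345 317.0
```

Well centred: mask centre about 319, TCP at pixel 320. Closing the gripper.

```bash
python3 -m pendant '[[[0,0,0.15,0,0,0,100],[0,0,0,0,0,0,30],[0,0,0,0,0,0,30],[0,0,0,0,0,0,30],[0,0,0,0,0,0,30]]]' 60;  python3 -m pendant '[[[0,0,0,0,0,0,30],[0,0,0,0,0,0,30],[0,0,0,0,0,0,30]]]' ;python3 -m pendant '[[[0,0,0,0,0,0,30],[0,0,0,0,0,0,30],[0,0,0,0,0,0,30]]]'
```

```text
time: 7.75
ee_pos: [0.4599, -0.3301, 0.0505]
tcp_rot: [179.8, -0.0, 58.2]
wrist_force: [0.2, -0.2, -0.3]
opening: 0.0387
time: 8.0
ee_pos: [0.4599, -0.3301, 0.0506]
tcp_rot: [179.8, -0.0, 58.2]
wrist_force: [0.1, 0.9, -0.9]
opening: 0.0255
time: 8.25
ee_pos: [0.4599, -0.3301, 0.0507]
tcp_rot: [179.8, -0.0, 58.2]
wrist_force: [-0.2, -0.1, 0.5]
opening: 0.0255
```

The fingers reached 25.5 mm, so they are not holding the 40 mm cup. I look again.

```bash
python3 look.py w4 cup cup_closed_end cradle
```

```text
cup [314.6 281.8] 0.59 [ 0.4342 -0.3647  0.042 ]
  mask 0.84 [272.8, 143.5, 362.5, 318.7] [[310.6, 228.6], [92.9, 171.3]] 9.372093200683594
cup_closed_end [318.  174.9] 0.88 [ 0.4794 -0.296   0.092 ]
  mask 0.84 [273.2, 144.0, 367.1, 319.3] [[318.5, 230.0], [172.0, 93.0]] 90.0
  mask 0.56 [261.8, 95.9, 380.0, 254.4] [[318.5, 173.0], [156.8, 121.0]] 89.25594329833984
8.6 [ 0.4598538  -0.33011223  0.05065232] [ 1.79810548e+02 -7.43097334e-03  5.81962222e+01] [-35.7   6.5  -3.8  79.5   0.   86.1]
```

View pics/w4.png

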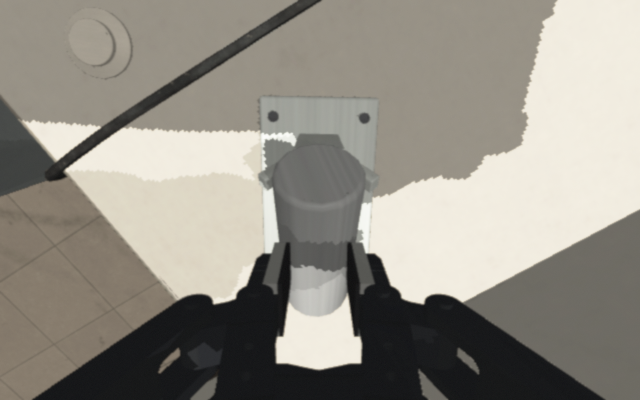

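In this picture the fingertips sit around row 245 with a 60 px gap, so they look nearer the camera than the reported TCP (row 224), and the cup has not moved. I compare with the external cameras, drawing the reported TCP on them.

```bash
python3 - <<'E'
from h import *
out=[]
T=tool()
for n,(x0,y0,w,h) in dict(side=(270,230,130,150),scene=(340,110,120,138)).items():
    K,P=cam(n); im=bot.camera(n)[:,:,::-1].copy()
    c=cv2.resize(im[y0:y0+h,x0:x0+w],None,fx=390/w,fy=390/w,interpolation=cv2.INTER_CUBIC)
    for k,col in ((0,(0,0,255)),(.055,(0,255,0))):
        p=(proj(K,P,T[:3,3]-k*T[:3,2])-[x0,y0])*390/w; cv2.drawMarker(c,tuple(int(v) for v in p),col,0,14,1)
    out.append(cv2.resize(c,(390,450)))
cv2.imwrite("pics/ext.png",np.hstack(out))
E
```

```text
(no output)
```

View pics/ext.png

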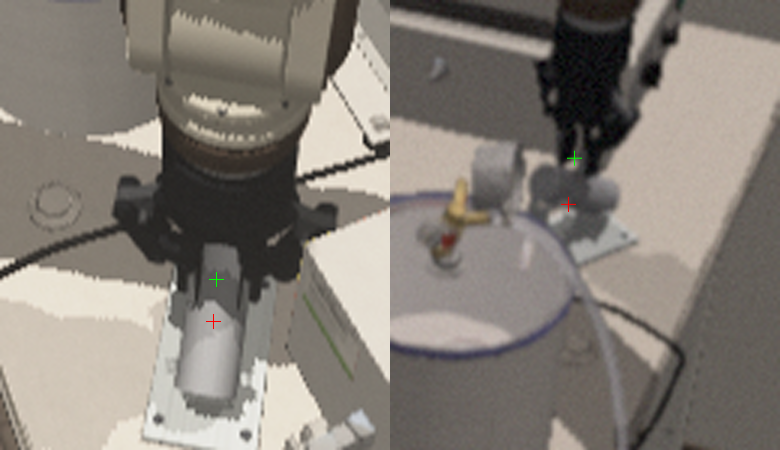

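The side view is ambiguous about where the fingertips end (crop row about 300). Test: close further. If nothing is between the pads, the opening will keep shrinking.

```bash
python3 -m pendant '[[[0,0,0,0,0,0,20],[0,0,0,0,0,0,20],[0,0,0,0,0,0,20],[0,0,0,0,0,0,20]]]'; python3 - <<'E'
from h import *
bot.camera("wrist")
for t in ["cup","cup_closed_end"]: print([np.round(r["uv"],1) for r in bot.mark_of("wrist",t)])
T=bot.get_calibration("wrist")["T_tool_cam"]; print(np.round(T,4))
E
```

```text
time: 9.03
ee_pos: [0.4596, -0.3301, 0.0512]
tcp_rot: [179.8, 0.0, 58.2]
wrist_force: [0.8, 0.2, 0.5]
opening: 0.0174
[array([317. , 283.8])]
[array([319.2, 170.3])]
[[-1.300e-03 -9.550e-01 -2.966e-01  7.490e-02]
 [ 1.000e+00 -1.000e-03 -1.400e-03 -9.000e-04]
 [ 1.000e-03 -2.966e-01  9.550e-01 -1.842e-01]
 [ 0.000e+00  0.000e+00  0.000e+00  1.000e+00]]
```

The opening went to 17 mm, so nothing is between the pads. The real fingertips end about 50 mm short of the reported TCP (from the gap in pixels and the tip row, in both the open and closed pictures). I reopen and go about 45 mm lower in small steps, watching the force.

```bash
python3 -m pendant '[[[0,0,0,0,0,0,100],[0,0,0,0,0,0,100],[0,0,0,0,0,0,100],[0,0,0,0,0,0,100],[0,0,0,0,0,0,100]]]';python3 -m pendant '[[[0,0,0,0,0,0,100],[0,0,0,0,0,0,100],[0,0,0,0,0,0,100],[0,0,0,0,0,0,100],[0,0,0,0,0,0,100]]]'; python3 -m pendant '[[[0,0,1,0,0,0,100],[0,0,0.5,0,0,0,100],[0,0,0,0,0,0,100]]]'; python3 -m pendant '[[[0,-0.1,0.8,0.01,0,0,100],[0,0,0.5,0,0,0,100],[0,0,0,0,0,0,100]]]'
```

```text
time: 9.6
ee_pos: [0.4599, -0.3302, 0.0508]
tcp_rot: [179.8, 0.0, 58.2]
wrist_force: [0.2, 0.1, 0.3]
opening: 0.077
time: 10.02
ee_pos: [0.4599, -0.3302, 0.0508]
tcp_rot: [179.8, -0.0, 58.2]
wrist_force: [0.1, 0.1, 0.8]
opening: 0.0854
time: 10.27
ee_pos: [0.4601, -0.3303, 0.0344]
tcp_rot: [179.8, -0.0, 58.2]
wrist_force: [-0.4, 0.6, -0.9]
opening: 0.0851
time: 10.52
ee_pos: [0.4588, -0.3294, 0.0192]
tcp_rot: [-179.5, -0.0, 58.2]
wrist_force: [-0.6, -0.2, 0.6]
opening: 0.0854
```

```bash
python3 -m pendant '[[[0,0,0.6,-0.008,0,0,100],[0,0,0,0,0,0,100]]]'; python3 -m pendant '[[[0,0,0.6,0,0,0,100],[0,0,0,0,0,0,100]]]'; python3 - <<'E'
from h import *
P=cam("wrist");print(delta((.4592,-.3294,.004),R.from_euler('xyz',[180,0,58],degrees=True).as_matrix()))
bot.camera("wrist");r=bot.masks_of("wrist","cup")[0];m=r["pixels"]
for y in range(150,400,30):
    x=np.nonzero(m[y])[0]
    if len(x): print(y,x.min(),x.max(),x.mean())
for t in ["cup","cup_closed_end"]: print([np.round(r["uv"],1) for r in bot.mark_of("wrist",t)])
print(proj(*P,np.array([.4355,-.3686,.042])),proj(*P,np.array([.4802,-.2948,.092])))
E
```

```text
time: 10.68
ee_pos: [0.4585, -0.3292, 0.0119]
tcp_rot: [-180.0, -0.0, 58.2]
wrist_force: [-0.5, 0.3, -1.5]
opening: 0.0851
time: 10.85
ee_pos: [0.4585, -0.3292, 0.0053]
tcp_rot: [-180.0, -0.0, 58.2]
wrist_force: [0.4, 0.1, -0.5]
opening: 0.0856
(array([0.02, 0.07, 0.13]), array([-0.   , -0.   ,  0.003]))
180 277 368 322.5
210 258 389 323.5
240 261 388 324.5
270 266 379 322.5
300 271 371 321.0
330 276 363 319.5
360 286 351 318.5
[array([317.1, 334.5])]
[array([323.7, 207.8])]
[323.05780301 334.02092563] [322.86143544 207.06995167]
```

```bash
python3 -m pendant '[[[0,0,0,0,0,0,30],[0,0,0,0,0,0,30],[0,0,0,0,0,0,30],[0,0,0,0,0,0,30],[0,0,0,0,0,0,30]]]' 60;  python3 -m pendant '[[[0,0,0,0,0,0,30],[0,0,0,0,0,0,30],[0,0,0,0,0,0,30],[0,0,0,0,0,0,30]]]'
```

```text
time: 11.47
ee_pos: [0.4594, -0.3299, 0.0082]
tcp_rot: [179.9, 0.0, 58.2]
wrist_force: [-1.5, 1.1, 1.9]
opening: 0.0378
time: 11.8
ee_pos: [0.4594, -0.3299, 0.0082]
tcp_rot: [179.9, -0.0, 58.2]
wrist_force: [-0.1, 0.2, 1.7]
opening: 0.0379
```

Stopped at 38 mm, so the cup is gripped. I lift it and measure it in the hand.

```bash
python3 -m pendant '[[[0,0,-1,0,0,0,30],[0,0,-2,0,0,0,30],[0,0,-3,0,0,0,30],[0,0,-3,0,0,0,30],[0,0,0,0,0,0,30]]]' 80; python3 look.py w5 cup cup_closed_end; python3 - <<'E'
from h import *
T=tool();print(R.from_matrix(T[:3,:3]).as_euler('xyz',degrees=True))
# cup in tool from cradle pose at grasp (reported TCP .4594,-.3299,.0082)
Tg=np.eye(4);Tg[:3,:3]=R.from_euler('xyz',[180,0,58.2],degrees=True).as_matrix();Tg[:3,3]=[.4594,-.3299,.0082]
P=cam("wrist")
for X in ([.4355,-.3686,.042],[.4802,-.2948,.092]):
    t=np.linalg.inv(Tg)@np.append(X,1); print("tool",t[:3].round(4),"px expected",proj(*P,(T@t)[:3]).round(1))
E
```

```text
time: 12.22
ee_pos: [0.4575, -0.3285, 0.1006]
tcp_rot: [-179.8, -0.0, 58.2]
wrist_force: [0.5, -1.3, -1.1]
opening: 0.0375
cup [315.4 331.1] 0.7 [ 0.3906 -0.4288  0.042 ]
  mask 0.58 [254.8, 161.9, 382.3, 369.1] [[309.3, 263.1], [129.6, 204.1]] 13.5704345703125
cup_closed_end [318.3 205.4] 0.56 [ 0.4608 -0.3208  0.092 ]
12.4667 [ 0.45505132 -0.32681648  0.09299053] [-1.79275809e+02 -5.24420552e-02  5.81985355e+01] [-35.7   6.3   0.6  85.    0.   86.1]
[-1.79275809e+02 -5.24420552e-02  5.81985355e+01]
tool [-0.0455  0.0001 -0.0338] px expected [320.8 330.1]
tool [ 0.0408 -0.0008 -0.0838] px expected [319.1 203.7]
```

View pics/w5.png

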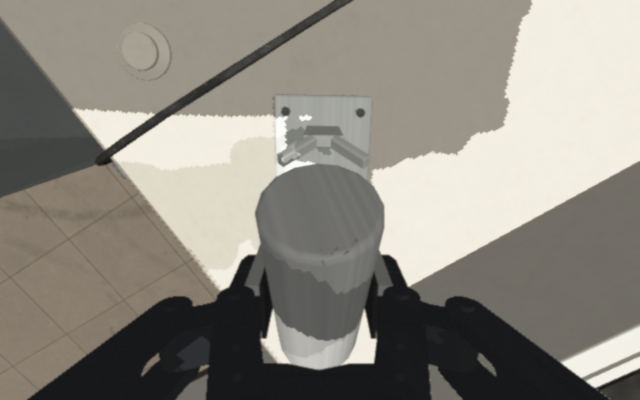

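The cup is held with its closed end at (318,205), where the in-hand model predicts it. Now I lift it high and carry it over the pot.

```bash
python3 -m pendant '[[[0,0,-4,0,0,0,30],[0,0,-4,0,0,0,30],[0,0,-4,0,0,0,30],[0,0,-4,0,0,0,30],[0,0,-4,0,0,0,30]]]'; python3 -m pendant '[[[0,0,-4,0,0,0,30],[0,0,-4,0,0,0,30],[0,0,-3,0,0,0,30],[0,0,0,0,0,0,30]]]'
```

```text
time: 12.88
ee_pos: [0.4521, -0.3246, 0.2809]
tcp_rot: [-177.4, -0.2, 58.2]
wrist_force: [0.9, -1.0, -0.8]
opening: 0.0379
time: 13.22
ee_pos: [0.4561, -0.3275, 0.3884]
tcp_rot: [-177.8, -0.2, 58.2]
wrist_force: [0.4, 0.4, -1.1]
opening: 0.0377
```

```bash
python3 -m pendant '[[[3.2,-2.3,0,-0.04,0,0,30],[3.2,-2.3,0,0,0,0,30],[3.2,-2.3,0,0,0,0,30],[3.2,-2.3,0,0,0,0,30],[3.2,-2.3,0,0,0,0,30]]]'; python3 -m pendant '[[[3.2,-2.3,0,0,0,0,30],[3.2,-2.3,0,0,0,0,30],[3.2,-2.3,0,0,0,0,30],[3.2,-2.3,0,0,0,0,30],[3.2,-2.3,0,0,0,0,30]]]'
```

```text
time: 13.63
ee_pos: [0.4502, -0.1391, 0.3697]
tcp_rot: [-178.3, 0.1, 57.6]
wrist_force: [0.7, 0.4, -2.2]
opening: 0.0378
time: 14.05
ee_pos: [0.4348, 0.0663, 0.3627]
tcp_rot: [-177.6, 0.4, 57.5]
wrist_force: [1.3, -0.5, -1.4]
opening: 0.0377
```

```bash
python3 -m pendant '[[[3.2,-2.3,0,0,0,0,30],[3.2,-2.3,0,-0.04,0,0,30],[3.2,-2.3,0,0,0,0,30],[3.2,-2.3,0,0,0,0,30],[0,0,0,-0.02,0,0,30]]]'; python3 -m pendant '[[[0,0,0,0,0,0,30],[0,0,0,0,0,0,30]]]';python3 look.py w6 station post_seat lever_pivot paddle_top cup cup_closed_end
```

```text
time: 14.47
ee_pos: [0.422, 0.2363, 0.3519]
tcp_rot: [179.4, 1.1, 57.7]
wrist_force: [-0.1, -0.7, -2.1]
opening: 0.0378
time: 14.63
ee_pos: [0.4205, 0.2385, 0.3481]
tcp_rot: [179.5, 1.3, 58.1]
wrist_force: [-0.6, 0.2, -2.2]
opening: 0.0376
station [313.9  37.9] 0.9 [0.487  0.3539 0.    ]
station [316.8 333.5] 0.56 [ 0.2211 -0.0781  0.    ]
  mask 0.62 [221.1, 2.5, 405.6, 127.2] [[315.9, 27.1], [149.7, 145.2]] 38.1182746887207
  mask 0.94 [218.0, 0.6, 406.1, 129.4] [[316.7, 26.2], [150.8, 146.5]] 38.81138610839844
lever_pivot [380.9  24.2] 0.87 [0.557  0.3173 0.085 ]
  mask 0.91 [216.4, 1.4, 404.6, 127.2] [[316.5, 27.2], [150.6, 146.8]] 38.65980911254883
paddle_top [323.4 100. ] 0.72 [0.4556 0.2829 0.131 ]
  mask 0.83 [302.6, 10.5, 390.5, 122.2] [[350.3, 66.6], [32.4, 126.1]] 37.30394744873047
cup [316.7 330.2] 0.65 [ 0.2436 -0.0416  0.042 ]
  mask 0.94 [253.5, 163.6, 382.5, 371.7] [[329.7, 263.3], [203.5, 128.6]] 79.13594055175781
cup_closed_end [321.8 204.1] 0.69 [0.3817 0.1661 0.092 ]
  mask 0.69 [254.8, 163.6, 385.2, 371.1] [[329.3, 263.7], [203.6, 129.2]] 79.15969848632812
15.2833 [0.42112743 0.23782364 0.3500062 ] [179.43172842   1.19665782  57.93907035] [ 30.2   3.9  27.4 114.3  -1.1 152.2]
```

View pics/w6.png

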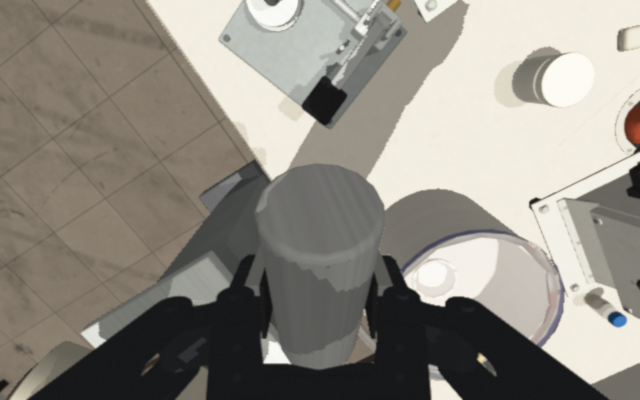

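The station sits at the top of the picture: post near (273,8), paddle at (324,100), pivot at (381,24). I need to go a bit farther to see all of it.

```bash
python3 -m pendant '[[[3.5,0,-1.5,0,0,0,30],[3.5,0,-1,0,0,0,30],[3.5,0,-1,0,0,0,30],[0,0,0,0,0,0,30],[0,0,0,0,0,0,30]]]';python3 look.py w7 station post_seat lever_pivot paddle_top
python3 - <<'E'
from h import *
im=cv2.cvtColor(cv2.imread("pics/w7.png"),cv2.COLOR_BGR2RGB)
c=cv2.resize(im[0:220,190:450],None,fx=3,fy=3,interpolation=cv2.INTER_CUBIC)[:600]
cv2.imwrite("pics/w7c.png",c[:,:,::-1])
E
```

```text
time: 15.7
ee_pos: [0.4738, 0.3237, 0.375]
tcp_rot: [179.7, 1.9, 57.9]
wrist_force: [-0.4, -0.5, -2.2]
opening: 0.0377
station [314.6 108.7] 0.78 [0.4854 0.3524 0.    ]
  mask 0.79 [232.3, 14.8, 398.8, 167.2] [[315.6, 101.8], [137.0, 119.9]] 34.950653076171875
post_seat [275.7  84. ] 0.87 [0.4601 0.4135 0.05  ]
  mask 0.81 [230.6, 15.9, 397.8, 167.8] [[315.4, 101.7], [137.1, 118.8]] 35.242034912109375
lever_pivot [377.8 105.7] 0.94 [0.5631 0.3172 0.085 ]
  mask 0.64 [228.7, 13.7, 396.2, 167.0] [[315.5, 101.7], [136.9, 119.2]] 35.242034912109375
paddle_top [376.8 107.5] 0.73 [0.5564 0.3234 0.131 ]
  mask 0.92 [317.1, 97.8, 382.0, 165.9] [[353.4, 135.3], [18.9, 85.6]] 40.51539611816406
16.15 [0.4723866  0.32179085 0.37722255] [179.6711508    1.73874632  57.79287738] [ 34.8  21.8  52.5 122.2  -1.  157. ]
```

View pics/w7c.png

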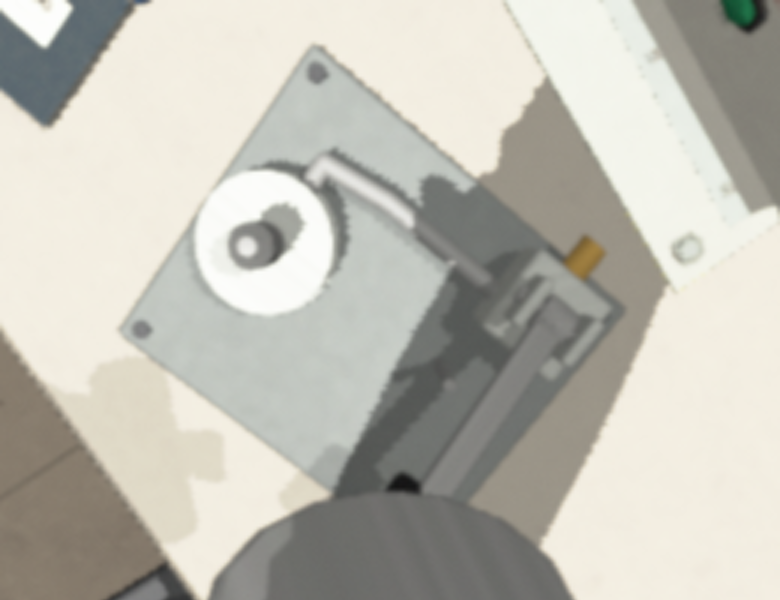

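The collar is centred at full-image pixel (278,80.5) and the post tip at (272,81.5). Pivot and lever arm are at upper right, with an air pipe from the valve block to the collar's far side.

```bash
python3 - <<'E'
from h import *
P=cam("wrist")
print("collar",atz(*P,(278,80.5),.05),"tip",atz(*P,(272,81.7),.115))
c=atz(*P,(278,80.5),.05);r=[np.linalg.norm(atz(*P,u,.05)-c) for u in [(254.5,80.5),(301.6,80.5),(278,56),(278,105)]];print(r)
h1=atz(*P,(295.7,24),.012);h2=atz(*P,(237,109.7),.012);v=h1-h2;print(h1,h2,np.linalg.norm(v),np.degrees(np.arctan2(v[1],v[0])))
# arm edge direction: fork pivot (565,310)->(430,490) crop
im=cv2.cvtColor(cv2.imread("pics/w7.png"),cv2.COLOR_BGR2RGB)
g=cv2.cvtColor(im[40:125,240:320],cv2.COLOR_RGB2GRAY)
_,b=cv2.threshold(g,235,255,0);y,x=np.nonzero(b);print(x.min()+240,x.max()+240,y.min()+40,y.max()+40)
E
```

```text
collar [0.46465294 0.41429792 0.05      ] tip [0.46391605 0.41406743 0.115     ]
[np.float64(0.03285559979427027), np.float64(0.033015489405388114), np.float64(0.031877573520582785), np.float64(0.03330643119457812)]
[0.52588933 0.46591386 0.012     ] [0.38331522 0.41450476 0.012     ] 0.15155946619605445 19.82819009251323
240 300 40 104
```

```bash
cat >> h.py <<'E'
S=np.array([.4645,.4142,.05]); PHI=30
RF=R.from_euler('xyz',[180,0,PHI],degrees=True).as_matrix()@R.from_rotvec([0,np.radians(60),0]).as_matrix()
M=np.array([-.0455,0,-.0338])
def place(h): return delta(S+[0,0,h]-RF@M,RF)
E
python3 -c "
from h import *
print(place(.15), (S-RF@M))"
```

```text
(array([12.46, -3.25, 15.08]), array([-0.243,  1.054,  0.448])) [0.50955208 0.44021083 0.07250416]
```

```bash
python3 -m pendant '[[[0,0,0,-0.024,0.105,0.045,30],[0,0,0,-0.024,0.105,0.045,30],[0,0,0,-0.024,0.105,0.045,30],[0,0,0,-0.024,0.105,0.045,30],[0,0,0,-0.024,0.105,0.045,30]]]'; python3 -m pendant '[[[0,0,0,-0.024,0.105,0.045,30],[0,0,0,-0.024,0.105,0.045,30],[0,0,0,-0.024,0.105,0.045,30],[0,0,0,-0.024,0.105,0.045,30],[0,0,0,-0.024,0.105,0.045,30]]]'; python3 -c "
from h import *
print(place(.15),bot.get_obs()['q'].round(1))"
```

```text
time: 16.57
ee_pos: [0.4784, 0.3253, 0.3689]
tcp_rot: [175.8, -24.7, 47.2]
wrist_force: [-0.4, -0.3, -0.8]
opening: 0.0382
time: 16.98
ee_pos: [0.4835, 0.3103, 0.3739]
tcp_rot: [177.6, -57.6, 34.2]
wrist_force: [0.2, -0.7, -2.0]
opening: 0.038
(array([-7.72, -9.95, 15.68]), array([-0.021,  0.041,  0.039])) [ 33.9 -47.4 -31.1  48.7  -2.2 179.8]
```

q6 and q2 are close to their limits at φ=30, so I choose a heading of 45°, just past the base angle. That relieves the last joint and still clears the lever.

```bash
sed -i 's/PHI=30/PHI=45/' h.py; python3 -c "
from h import *
print(place(.15),S-RF@M)"
```

```text
(array([ -7.76, -11.31,  15.56]), array([ 0.203,  0.043, -0.097])) [0.50128487 0.45098487 0.07250416]
```

```bash
python3 -m pendant '[[[-1.3,-1.9,2.6,0.04,0.01,-0.02,30],[-1.3,-1.9,2.6,0.04,0.01,-0.02,30],[-1.3,-1.9,2.6,0.04,0.01,-0.02,30],[-1.3,-1.9,2.6,0.04,0.01,-0.02,30],[0,0,0,0.04,0,-0.02,30]]]';  python3 -c "
from h import *
print(place(.15),bot.get_obs()['q'].round(1))"
```

```text
time: 17.4
ee_pos: [0.4835, 0.4039, 0.2752]
tcp_rot: [178.9, -61.2, 46.2]
wrist_force: [0.8, -1.0, -4.8]
opening: 0.0378
(array([-2.39, -2.11,  6.56]), array([ 0.002, -0.022,  0.01 ])) [ 35.8 -45.  -44.1  30.    8.  174.9]
```

I fit a quick planar arm model to the logged poses, to check the seat pose is within the joint ranges before committing.

```bash
cat > kin.py <<'E'
import numpy as np
from scipy.optimize import least_squares as ls
D=np.array([(5.01,10.03,95.1,.5497,.1909),(1.8,26.2,114.2,.4728,.3578),(9.3,19,98.4,.5839,.2279),(6.1,-3.1,79.5,.5730,.0613),(6.5,-3.8,79.5,.5661,.0507),(6.3,.6,85,.5602,.0930),(3.9,27.4,114.3,.4836,.35),(21.8,52.5,122.2,.5716,.3772),(-47.4,-31.1,48.7,.5745,.3739)])
def fk(p,q):
    q2,q3,q4=np.radians(q).T; L1,L2,a1,a2,Lt,r0,z0=p; e=q2-q3; t=e+q4
    return np.c_[r0+L1*np.sin(q2+a1)+L2*np.cos(e+a2)+Lt*np.cos(t), z0+L1*np.cos(q2+a1)-L2*np.sin(e+a2)-Lt*np.sin(t)]
s=ls(lambda p:(fk(p,D[:,:3])-D[:,3:]).ravel(),[.4,.4,0,0,.25,0,.3]); p=s.x
print(p.round(3),"res mm",(abs(s.fun).max()*1e3).round(1))
for el in (25,30,35,40,45,50,60):
  for r,z in ((.674,.22),(.674,.075)):
    g=[ls(lambda q:(np.r_[(fk(p,q[None])[0]-[r,z])*100,(q[0]-q[1]+q[2]-el)]),x0) for x0 in ([-30,-40,30],[40,20,40],[10,-30,30])]
    print(el,z,[b.x.round(1).tolist() for b in g if b.cost<1e-4])
E
python3 kin.py
```

```text
[ 0.42   0.52   0.002 -0.068  0.469 -0.001  0.161] res mm 0.5
25 0.22 [[-39.4, -50.7, 13.6], [-39.4, -50.7, 13.6], [-39.4, -50.7, 13.6]]
25 0.075 [[-29.1, -62.3, -8.2], [-29.1, -62.3, -8.2], [-29.1, -62.3, -8.2]]
30 0.22 [[-36.5, -45.3, 21.3], [-36.5, -45.3, 21.3], [-36.5, -45.3, 21.3]]
30 0.075 [[-29.0, -57.8, 1.2], [-29.0, -57.8, 1.2], [-29.0, -57.8, 1.2]]
35 0.22 [[-33.1, -39.6, 28.5], [-33.1, -39.6, 28.5], [-33.1, -39.6, 28.5]]
35 0.075 [[-27.6, -52.8, 9.8], [-27.6, -52.8, 9.8], [-27.6, -52.8, 9.8]]
40 0.22 [[-29.2, -33.8, 35.4], [-29.2, -33.8, 35.4], [-29.2, -33.8, 35.4]]
40 0.075 [[-25.1, -47.5, 17.6], [-25.1, -47.5, 17.6], [-25.1, -47.5, 17.6]]
45 0.22 [[-25.0, -27.8, 42.2], [-25.0, -27.8, 42.2], [-25.0, -27.8, 42.2]]
45 0.075 [[-22.0, -41.9, 25.1], [-22.0, -41.9, 25.1], [-22.0, -41.9, 25.1]]
50 0.22 [[-20.5, -21.6, 48.8], [-20.5, -21.6, 48.8], [-20.5, -21.6, 48.8]]
50 0.075 [[-18.3, -36.2, 32.2], [-18.3, -36.2, 32.2], [-18.3, -36.2, 32.2]]
60 0.22 [[-10.7, -8.8, 61.9], [-10.7, -8.8, 61.9], [-10.7, -8.8, 61.9]]
60 0.075 [[-9.9, -24.1, 45.8], [-9.9, -24.1, 45.8], [-9.9, -24.1, 45.8]]
```

The model fits to 0.5 mm, and the seat pose comes out at q ≈ (-29,-58,1), within range. Continuing.

```bash
python3 -m pendant '[[[-0.8,-0.7,2.2,0,-0.01,0,30],[-0.8,-0.7,2.2,0,-0.01,0.01,30],[-0.8,-0.7,2.2,0,0,0,30],[0,0,0,0,0,0,30],[0,0,0,0,0,0,30]]]';  python3 -c "
from h import *
print(place(.15),bot.get_obs()['q'].round(1))"
```

```text
time: 17.82
ee_pos: [0.4998, 0.4491, 0.2157]
tcp_rot: [179.9, -59.9, 45.0]
wrist_force: [-0.5, -0.3, -0.6]
opening: 0.0377
(array([ 0.71, -0.03, -0.14]), array([0.002, 0.002, 0.   ])) [ 39.8 -36.7 -45.7  21.2   4.4 177.4]
```

```bash
python3 - <<'E'
from h import *
T=tool(); m=T[:3,3]+T[:3,:3]@M; c=T[:3,3]+T[:3,:3]@np.array([.0408,0,-.0838]); print("mouth",m,"closed",c)
for n in ["scene","side","wrist"]:
    P=cam(n); bot.camera(n)
    print(n,"exp",proj(*P,m).round(1),proj(*P,c).round(1),[(np.round(r["uv"],1).tolist(),round(r["confidence"],2)) for t in ("cup","cup_closed_end") for r in bot.mark_of(n,t)[:1]])
    r=bot.masks_of(n,"cup")[0]; b=bot.masks_of(n,"station")
    print(r["extent"],round(r["confidence"],2))
    s=bot.mark_of(n,"post_seat"); print("seat exp",proj(*P,S).round(1),[np.round(x["uv"],1) for x in s[:2]])
E
```

```text
mouth [0.46293154 0.41233966 0.1932402 ] closed [0.46288629 0.4124163  0.29297827]
scene exp [286.9 305.6] [285.2 272.3] [([291.5, 305.3], 0.94), ([285.7, 270.2], 0.69)]
[277.9, 264.3, 296.7, 312.3] 0.84
seat exp [288.1 347.4] [array([286.8, 345.5])]
side exp [240.7  99.4] [235.9  67.5] [([241.7, 94.4], 0.86), ([236.8, 67.0], 0.68)]
[228.3, 59.6, 248.3, 100.2] 0.64
seat exp [246.9 138.9] [array([249.8, 140.4])]
wrist exp [319.  335.1] [319.3 213.4] [([317.0, 328.4], 0.64), ([320.5, 205.3], 0.92)]
[255.1, 163.3, 383.5, 369.7] 0.73
seat exp [318.5 397.5] []
```

Detections agree with the model to a few mm. Recompute and correct laterally.

```bash
python3 -m pendant '[[[0,0,0,0,0,0,30],[0,0,0,0,0,0,30]]]'; python3 -c "
from h import *
print(place(.08),place(0))"
```

```text
time: 18.88
ee_pos: [0.5003, 0.4493, 0.2167]
tcp_rot: [179.9, -60.0, 45.0]
wrist_force: [-0.8, -0.2, -2.2]
opening: 0.0376
(array([-5.47, -0.06,  3.38]), array([ 0.002,  0.   , -0.   ])) (array([-12.39,  -0.06,   7.38]), array([ 0.002,  0.   , -0.   ]))
```

```bash
python3 -m pendant '[[[-1.8,0,1.1,0,0,0,30],[-1.8,0,1.1,0,0,0,30],[-1.8,0,1.1,0,0,0,30],[0,0,0,0,0,0,30],[0,0,0,0,0,0,30]]]'; python3 -c "
from h import *
print(place(.08),place(0))"
```

```text
time: 19.3
ee_pos: [0.5022, 0.451, 0.1548]
tcp_rot: [179.9, -60.2, 45.0]
wrist_force: [0.2, 0.2, -0.4]
opening: 0.0379
(array([-0.23, -0.06,  0.05]), array([ 0.002, -0.004,  0.   ])) (array([-7.17, -0.07,  4.03]), array([ 0.002, -0.004,  0.   ]))
```

Aligned within 1 mm. I lower over the post in steps, watching the force.

```bash
python3 -m pendant '[[[-1.3,0,0.75,0,0,0,30],[-1.3,0,0.75,0,0,0,30],[0,0,0,0,0,0,30]]]'; python3 -m pendant '[[[-0.9,0,0.5,0,0,0,30],[-0.9,0,0.5,0,0,0,30],[0,0,0,0,0,0,30]]]';  python3 -c "
from h import *
print(place(0))"
```

```text
time: 19.55
ee_pos: [0.5034, 0.4521, 0.1296]
tcp_rot: [179.8, -60.5, 45.1]
wrist_force: [-1.2, -1.0, -3.1]
opening: 0.0377
time: 19.8
ee_pos: [0.5051, 0.4535, 0.1157]
tcp_rot: [179.7, -60.9, 45.2]
wrist_force: [-0.2, 0.2, -2.1]
opening: 0.0373
(array([-3.99, -0.1 ,  1.72]), array([ 0.002, -0.015,  0.001]))
```

```bash
python3 -m pendant '[[[-1.1,-0.1,0.35,0,-0.015,0,30],[-0.9,0,0.4,0,0,0,30],[0,0,0,0,0,0,30]]]'; python3 -c "
from h import *
print(place(0))"; python3 -m pendant '[[[-0.7,0,0.3,0,-0.005,0,30],[0,0,0,0,0,0,30]]]';  python3 -c "
from h import *
print(place(0))"
```

```text
time: 20.05
ee_pos: [0.5033, 0.4529, 0.0991]
tcp_rot: [179.7, -60.3, 45.2]
wrist_force: [-0.5, -1.0, -2.5]
opening: 0.0379
(array([-2.44, -0.01,  1.08]), array([ 0.003, -0.005,  0.002]))
time: 20.22
ee_pos: [0.5028, 0.4525, 0.0918]
tcp_rot: [179.7, -60.0, 45.2]
wrist_force: [-0.6, -0.7, -3.8]
opening: 0.0376
(array([-1.78, -0.01,  0.78]), array([ 0.003, -0.   ,  0.002]))
```

```bash
python3 -m pendant '[[[-0.8,0,0.3,0,0,0,30],[-0.4,0,0.2,0,0,0,30],[0,0,0,0,0,0,30]]]';  python3 -m pendant '[[[-0.4,0,0.2,0,0,0,30],[0,0,0,0,0,0,30]]]'; python3 -c "
from h import *
print(place(0))"
```

```text
time: 20.47
ee_pos: [0.5018, 0.4513, 0.0785]
tcp_rot: [179.7, -60.1, 45.2]
wrist_force: [-0.3, -1.1, -2.7]
opening: 0.0374
time: 20.63
ee_pos: [0.5014, 0.4509, 0.0729]
tcp_rot: [179.7, -60.0, 45.2]
wrist_force: [0.5, -0.8, -1.9]
opening: 0.0376
(array([-0.04, -0.01,  0.01]), array([ 0.003, -0.   ,  0.002]))
```

Nominally home with no contact force yet. I nudge down until it touches.

```bash
python3 -m pendant '[[[-0.2,0,0.12,0,0,0,30],[0,0,0,0,0,0,30]]]';  python3 -m pendant '[[[-0.2,0,0.12,0,0,0,30],[0,0,0,0,0,0,30]]]'
```

```text
time: 20.8
ee_pos: [0.5021, 0.4515, 0.072]
tcp_rot: [179.6, -60.2, 45.2]
wrist_force: [0.3, 0.2, -2.8]
opening: 0.0378
time: 20.97
ee_pos: [0.503, 0.4524, 0.0723]
tcp_rot: [179.6, -60.4, 45.3]
wrist_force: [0.3, -0.5, -1.7]
opening: 0.0379
```

```bash
python3 -m pendant '[[[-0.5,0,0.1,0,0.005,0,30],[0,0,0,0,0,0,30]]]';  python3 -m pendant '[[[-0.5,0,0.1,0,0.005,0,30],[0,0,0,0,0,0,30],[0,0,0,0,0,0,30]]]'; python3 -c "
from h import *
print(place(0),bot.get_obs()['q'].round(1))"
```

```text
time: 21.13
ee_pos: [0.5039, 0.4533, 0.0736]
tcp_rot: [179.5, -61.3, 45.4]
wrist_force: [0.6, -0.0, -2.0]
opening: 0.0375
time: 21.38
ee_pos: [0.5045, 0.4539, 0.074]
tcp_rot: [179.4, -62.1, 45.5]
wrist_force: [0.3, 0.9, 1.2]
opening: 0.0373
(array([-0.33, -0.03, -0.31]), array([ 0.002, -0.037,  0.004])) [ 39.9 -28.1 -59.2  -3.2   4.4 177.4]
```

```bash
python3 - <<'E'
from h import *
for n in ["scene","side"]:
    P=cam(n); bot.camera(n)
    for h in (0,.01,.02): print(n,h,"exp mouth",proj(*P,S+[0,0,h]).round(1),"closed",proj(*P,S+[0,0,.1+h]).round(1))
    for t in ("cup","cup_closed_end"): print(t,[(np.round(r["uv"],1).tolist(),round(r["confidence"],2)) for r in bot.mark_of(n,t)[:2]])
    for r in bot.masks_of(n,"cup")[:1]: print(r["extent"],round(r["confidence"],2))
o=bot.get_obs();print(o["q"].round(2),o["ee_pos"],o["wrist_force"],o["torque"],o["joint_efforts"].round(1))
E
```

```text
scene 0 exp mouth [288.1 347.4] closed [286.6 319.3]
scene 0.01 exp mouth [287.9 344.7] closed [286.4 316.3]
scene 0.02 exp mouth [287.8 342. ] closed [286.2 313.2]
cup [([293.7, 346.8], 0.64)]
cup_closed_end [([288.2, 317.5], 0.95)]
[280.3, 315.3, 291.6, 353.4] 0.97
side 0 exp mouth [246.9 138.9] closed [242.9 111.7]
side 0.01 exp mouth [246.6 136.3] closed [242.5 108.9]
side 0.02 exp mouth [246.2 133.7] closed [242.1 105.9]
cup [([249.7, 139.1], 0.76)]
cup_closed_end [([245.2, 110.8], 0.54)]
[238.0, 107.6, 255.4, 137.9] 0.58
[ 39.87 -28.13 -59.22  -3.11   4.4  177.36] [0.50455619 0.45386588 0.07395086] [ 0.13164083 -0.04131165  0.74729736] [-0.46819286  0.41382986 -0.00590261] [  0.  -21.6  51.2  -9.5   0.1   0. ]
```

Both cameras put the mouth at the collar height (within about 2 mm), and pushing only pivots the tool on the cup, so it is standing on the collar. I release slowly.

```bash
python3 -m pendant '[[[0,0,0,0,0,0,50],[0,0,0,0,0,0,60],[0,0,0,0,0,0,70],[0,0,0,0,0,0,75],[0,0,0,0,0,0,75]]]' 40;python3 -m pendant '[[[0,0,0,0,0,0,75],[0,0,0,0,0,0,75]]]'; python3 - <<'E'
from h import *
for n in ["scene","side","wrist"]:
    P=cam(n); bot.camera(n)
    print(n,"exp",proj(*P,S).round(1),proj(*P,S+[0,0,.1]).round(1),[(np.round(r["uv"],1).tolist(),round(r["confidence"],2)) for t in ("cup","cup_closed_end") for r in bot.mark_of(n,t)[:1]])
E
```

```text
time: 22.2
ee_pos: [0.504, 0.4534, 0.0724]
tcp_rot: [179.5, -62.0, 45.5]
wrist_force: [0.3, -1.0, 0.3]
opening: 0.0639
time: 22.37
ee_pos: [0.504, 0.4534, 0.0723]
tcp_rot: [179.5, -62.0, 45.5]
wrist_force: [0.1, -0.4, 0.3]
opening: 0.0639
scene exp [288.1 347.4] [286.6 319.3] [([292.1, 348.3], 0.75), ([285.4, 317.6], 0.67)]
side exp [246.9 138.9] [242.9 111.7] [([245.0, 135.5], 0.69), ([245.4, 109.7], 0.64)]
wrist exp [319.1 340.3] [320.8 206.8] [([317.8, 327.8], 0.8), ([315.3, 192.5], 0.7)]
```

```bash
python3 -m pendant '[[[0,0,-1,0,0,0,75],[0,0,-1.5,0,0,0,75],[0,0,-2,0,0,0,75],[0,0,-2.5,0,0,0,75],[0,0,-3,0,0,0,75]]]'; python3 -m pendant '[[[0,0,-3,0,0,0,75],[1,0,-3,0,0,0,75],[3,0,-2,0,0,0,75],[3,0,-2,0,0,0,75],[3,0,-2,0,0,0,75]]]'; python3 - <<'E'
from h import *
print(bot.get_obs()['q'].round(1),tool()[:3,2])
for n in ["scene","side","wrist"]:
    P=cam(n); im=bot.camera(n); cv2.imwrite(f"pics/p_{n}.png",im[:,:,::-1])
    print(n,"exp",proj(*P,S).round(1),proj(*P,S+[0,0,.1]).round(1),[(t,np.round(r["uv"],1).tolist(),round(r["confidence"],2)) for t in ("cup","cup_closed_end","post_seat","lever_pivot","paddle_top") for r in bot.mark_of(n,t)[:1]])
    for r in bot.masks_of(n,"cup")[:1]: print(r["extent"],round(r["confidence"],2))
E
```

```text
time: 23.23
ee_pos: [0.4526, 0.4009, 0.1112]
tcp_rot: [179.7, -61.1, 45.5]
wrist_force: [9.4, 5.8, 22.5]
opening: 0.0636
time: 23.65
ee_pos: [0.4552, 0.3919, 0.2359]
tcp_rot: [-179.5, -58.3, 45.1]
wrist_force: [0.7, 0.6, 0.6]
opening: 0.0644
[ 36.5 -48.4 -47.5  32.9   7.8 175.4] [ 0.59395236  0.60889446 -0.52580238]
scene exp [288.1 347.4] [286.6 319.3] [('cup', [290.1, 348.7], 0.64), ('cup_closed_end', [283.8, 317.8], 0.58), ('post_seat', [288.3, 349.0], 0.88), ('lever_pivot', [273.0, 298.0], 0.7), ('paddle_top', [315.3, 281.9], 0.73)]
[282.4, 315.5, 293.2, 355.0] 0.93
side exp [246.9 138.9] [242.9 111.7] [('cup', [247.8, 134.6], 0.69), ('cup_closed_end', [245.6, 112.8], 0.59), ('post_seat', [250.2, 140.8], 0.91), ('lever_pivot', [284.0, 139.6], 0.63), ('paddle_top', [252.6, 138.6], 0.51)]
[237.2, 105.6, 256.3, 136.8] 0.64
wrist exp [311.2 315.8] [308.6 266.9] [('cup', [310.9, 306.2], 0.74), ('cup_closed_end', [308.9, 261.5], 0.88), ('post_seat', [311.7, 314.4], 0.59), ('lever_pivot', [452.9, 304.9], 0.68)]
[283.9, 241.8, 328.0, 330.6] 0.63
```

A 22 N force showed up briefly during the retreat (under the limits), probably the gripper brushing the paddle. I use the last picture to check the cup and lever.

```bash
python3 - <<'E'
import cv2,numpy as np
a=cv2.imread("pics/p_wrist.png")[180:400,240:520]; b=cv2.imread("pics/p_scene.png")[260:390,230:350]
a=cv2.resize(a,(400,314),interpolation=cv2.INTER_CUBIC);a=cv2.copyMakeBorder(a,0,433-314,0,0,0)
b=cv2.resize(b,(400,433),interpolation=cv2.INTER_CUBIC)
cv2.imwrite("pics/last.png",np.hstack([a,b]))
E
```

```text
(no output)
```

View pics/last.png

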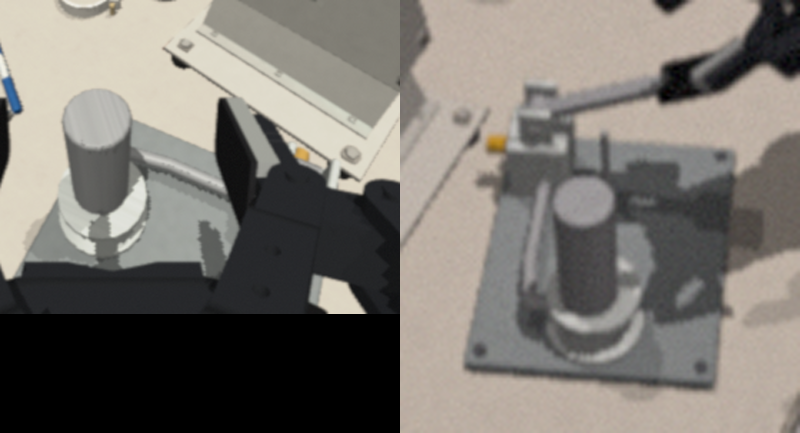

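The picture shows the cup upright on the collar and the lever released, slanting up with nothing on it. I swing the tool back to vertical, close the fingers, and work out the press geometry.

```bash
python3 -m pendant '[[[0,0,0,0,-0.115,0,75],[0,0,0,0,-0.115,0,75],[0,0,0,0,-0.115,0,75],[0,0,0,0,-0.115,0,75],[0,0,0,0,-0.115,0,75]]]'; python3 -m pendant '[[[0,0,0,0,-0.115,0,0],[0,0,0,0,-0.115,0,0],[0,0,0,0,-0.115,0,0],[0,0,0,0,-0.11,0,0],[0,0,0,0,0,0,0]]]' 60; cat >> h.py <<'E'
xs=np.array([np.cos(np.radians(19.5)),np.sin(np.radians(19.5)),0]); ys=np.array([-xs[1],xs[0],0])
PIV=np.array([.558,.3174,.085])
def pad(th,d=.118): a=.4-th; return PIV-xs*(d*np.cos(a)-.005*np.sin(a))+[0,0,d*np.sin(a)+.005*np.cos(a)]
RV=R.from_euler('xyz',[180,0,45],degrees=True).as_matrix()
E
python3 -c "
from h import *
print(pad(0),pad(.4),bot.get_obs()['q'].round(1));print(delta([*pad(.1)[:2],.17],RV))"
```

```text
time: 25.12
ee_pos: [0.4479, 0.3856, 0.2205]
tcp_rot: [-179.7, -23.9, 45.4]
wrist_force: [0.0, -0.7, 1.0]
opening: 0.0642
time: 25.53
ee_pos: [0.4516, 0.389, 0.2169]
tcp_rot: [-179.7, 2.9, 45.6]
wrist_force: [1.2, 1.7, -3.4]
opening: 0.0035
[0.45738423 0.28177009 0.13555667] [0.4467683  0.27801079 0.09      ] [ 40.7  15.7  25.2 102.3   0.  175.1]
(array([-7.42,  7.75,  5.02]), array([-0.005,  0.05 ,  0.01 ]))
```

```bash
python3 -m pendant '[[[-2.5,2.6,0,-0.005,0.05,0.01,0],[-2.5,2.6,0,0,0,0,0],[-2.5,2.6,0,0,0,0,0],[0,0,0,0,0,0,0],[0,0,0,0,0,0,0]]]'; python3 - <<'E'
from h import *
o=bot.get_obs();print(o["wrist_force"],o["opening"],o["q"].round(1)); print(delta([*pad(.1)[:2],.1],RV))
n="wrist";P=cam(n);im=bot.camera(n);cv2.imwrite("pics/pr.png",im[:,:,::-1])
print("exp piv",proj(*P,PIV).round(1),"paddle0",proj(*P,pad(0)).round(1))
for t in ("lever_pivot","paddle_top","post_seat"): print(t,[(np.round(r["uv"],1).tolist(),round(r["confidence"],2)) for r in bot.mark_of(n,t)[:2]])
# dark finger columns/tip row
g=cv2.cvtColor(im,cv2.COLOR_RGB2GRAY)
for y in range(215,400,15):
    x=np.nonzero(g[y,250:390]<60)[0]; print(y,(x.min()+250,x.max()+250,len(x)) if len(x) else None)
E
```

```text
time: 25.95
ee_pos: [0.4575, 0.2812, 0.204]
tcp_rot: [-179.9, 1.0, 45.2]
wrist_force: [-0.1, 0.2, -0.0]
opening: 0.0001
[-0.08725318  0.22244131 -0.01839544] 0.00013236788833759992 [ 3.160e+01  4.600e+00  1.110e+01  9.750e+01 -1.000e-01  1.665e+02]
(array([-0.19, -0.22, 10.41]), array([-0.002,  0.017,  0.003]))
exp piv [376.1  56.3] paddle0 [319.2 187.8]
lever_pivot [([375.5, 55.5], 0.85)]
paddle_top [([318.2, 186.5], 0.91), ([175.3, 40.6], 0.74)]
post_seat []
215 (np.int64(308), np.int64(330), 23)
230 None
245 (np.int64(315), np.int64(321), 7)
260 (np.int64(287), np.int64(349), 36)
275 (np.int64(283), np.int64(352), 42)
290 (np.int64(277), np.int64(358), 76)
305 (np.int64(250), np.int64(389), 140)
320 (np.int64(250), np.int64(389), 140)
335 (np.int64(250), np.int64(389), 140)
350 (np.int64(250), np.int64(389), 129)
365 (np.int64(250), np.int64(389), 126)
380 (np.int64(250), np.int64(389), 140)
395 (np.int64(250), np.int64(389), 140)
```

The paddle and pivot match predictions to 1 px. I descend to make contact.

```bash
python3 -m pendant '[[[-0.2,-0.2,3,0,0.015,0,0],[0,0,3,0,0,0,0],[0,0,1.5,0,0,0,0],[0,0,0,0,0,0,0],[0,0,0,0,0,0,0]]]'; python3 -c "
from h import *
print(delta([*pad(.2)[:2],.1],RV))"
```

```text
time: 26.57
ee_pos: [0.4544, 0.2878, 0.1295]
tcp_rot: [-179.9, -0.3, 45.6]
wrist_force: [0.1, 0.0, 0.5]
opening: -0.0001
(array([-0.95,  0.3 ,  2.95]), array([-0.001, -0.005,  0.011]))
```

```bash
python3 -m pendant '[[[-0.9,0.3,0.5,0,-0.005,0.01,0],[0,0,0.5,0,0,0,0],[0,0,0,0,0,0,0]]]'; python3 -m pendant '[[[0,0,0.5,0,0,0,0],[0,0,0,0,0,0,0]]]';python3 -m pendant '[[[0,0,0.5,0,0,0,0],[0,0,0,0,0,0,0]]]';python3 -m pendant '[[[0,0,0.5,0,0,0,0],[0,0,0,0,0,0,0]]]'; python3 -c "
from h import *
print(delta([*pad(.2)[:2],.09],RV))"
```

```text
time: 26.82
ee_pos: [0.4505, 0.2803, 0.1214]
tcp_rot: [-180.0, -0.1, 45.1]
wrist_force: [-0.3, 0.9, 0.0]
opening: 0.0004
time: 26.98
ee_pos: [0.4511, 0.2806, 0.1173]
tcp_rot: [-180.0, -0.3, 45.1]
wrist_force: [-0.3, 0.1, -0.1]
opening: -0.0003
time: 27.15
ee_pos: [0.4516, 0.2808, 0.1125]
tcp_rot: [-180.0, -0.3, 45.1]
wrist_force: [0.1, 0.0, -0.5]
opening: -0.0
time: 27.32
ee_pos: [0.4518, 0.2809, 0.1072]
tcp_rot: [-180.0, -0.3, 45.1]
wrist_force: [0.3, -0.7, -0.6]
opening: 0.0001
(array([-0.26, -0.01,  1.71]), array([-0.   , -0.006,  0.002]))
```

```bash
for i in 1; do python3 -m pendant '[[[0,0,0.4,0,0,0,0],[0,0,0,0,0,0,0]]]'; python3 -m pendant '[[[0,0,0.4,0,0,0,0],[0,0,0,0,0,0,0]]]';python3 -m pendant '[[[0,0,0.4,0,0,0,0],[0,0,0,0,0,0,0]]]';python3 -m pendant '[[[0,0,0.4,0,0,0,0],[0,0,0,0,0,0,0]]]'; done; python3 - <<'E'
from h import *
P=cam("wrist");bot.camera("wrist")
print(delta([*pad(.2)[:2],.09],RV),[np.round(r["uv"],1) for r in bot.mark_of("wrist","paddle_top")],[proj(*P,pad(t)).round(1) for t in (0,.1,.2,.4)])
E
```

```text
time: 27.48
ee_pos: [0.4518, 0.2809, 0.1028]
tcp_rot: [-180.0, -0.4, 45.1]
wrist_force: [0.6, -0.2, 1.4]
opening: 0.0001
time: 27.65
ee_pos: [0.4519, 0.2811, 0.0988]
tcp_rot: [-180.0, -0.4, 45.1]
wrist_force: [-0.5, -0.2, 1.6]
opening: 0.0003
time: 27.82
ee_pos: [0.4521, 0.2812, 0.0948]
tcp_rot: [180.0, -0.4, 45.1]
wrist_force: [-0.7, 0.8, 2.4]
opening: -0.0002
time: 27.98
ee_pos: [0.4522, 0.2814, 0.0907]
tcp_rot: [180.0, -0.5, 45.1]
wrist_force: [-0.3, 0.2, 2.3]
opening: -0.0001
(array([-0.34, -0.01,  0.12]), array([ 0.   , -0.009,  0.002])) [array([324.7, 248. ])] [array([327.9, 252.6]), array([323.2, 250.1]), array([320.1, 245.8]), array([317.4, 233.2])]
```

Contact came at about z=0.104 and the force is growing (2.4 N, so about 0.13 rad). Vision agrees with about 0.15 rad. Continuing in small steps.

```bash
python3 -m pendant '[[[-0.15,0,0.45,0,-0.005,0,0],[0,0,0,0,0,0,0]]]'; python3 -m pendant '[[[-0.15,0,0.45,0,-0.005,0,0],[0,0,0,0,0,0,0]]]';python3 -m pendant '[[[-0.15,0,0.45,0,0,0,0],[0,0,0,0,0,0,0]]]';python3 -m pendant '[[[-0.15,0,0.4,0,0,0,0],[0,0,0,0,0,0,0]]]'; cat > lev.py <<'E'
from h import *
ths=np.linspace(0,.8,81)
for n in ["wrist","scene","side"]:
    P=cam(n);bot.camera(n)
    for r in bot.mark_of(n,"paddle_top")[:1]:
        u=np.array(r["uv"]); e=[np.linalg.norm(proj(*P,pad(t))-u) for t in ths]; i=int(np.argmin(e)); print(n,u.round(1),round(r["confidence"],2),"theta",ths[i].round(2),"res",round(e[i],1))
    m=bot.masks_of(n,"lever")[:1]
    if m: print("   mask",m[0]["extent"],round(m[0]["confidence"],2))
F=[]
for _ in range(4): bot.camera("wrist"); F.append(bot.get_obs()["wrist_force"])
o=bot.get_obs();print(o["time"],o["ee_pos"].round(4),o["tcp_rot"].round(2),"F",np.mean(F,0).round(2),delta([*pad(.4)[:2],.0565],RV))
E
python3 lev.py
```

```text
time: 28.25
ee_pos: [0.4515, 0.2807, 0.0871]
tcp_rot: [180.0, -0.2, 45.1]
wrist_force: [-0.8, 0.6, 2.1]
opening: -0.0
time: 28.42
ee_pos: [0.4504, 0.28, 0.0825]
tcp_rot: [-180.0, 0.0, 45.1]
wrist_force: [-0.0, 0.9, 3.7]
opening: -0.0002
time: 28.58
ee_pos: [0.4495, 0.2795, 0.0781]
tcp_rot: [-180.0, -0.1, 45.1]
wrist_force: [-0.4, 0.3, 3.2]
opening: -0.0003
time: 28.75
ee_pos: [0.4489, 0.279, 0.0747]
tcp_rot: [-179.9, -0.2, 45.1]
wrist_force: [-0.5, 0.4, 3.8]
opening: -0.0001
wrist [320.9 250.2] 0.95 theta 0.24 res 0.4
   mask [268.5, 0.0, 458.7, 283.9] 0.84
scene [320.7 283.2] 0.86 theta 0.08 res 3.3
   mask [268.2, 282.3, 330.7, 295.9] 0.56
side [251.6 149.7] 0.66 theta 0.29 res 0.4
   mask [242.5, 137.6, 282.4, 150.5] 0.78
29.4 [0.449  0.2789 0.075 ] [-1.7996e+02 -1.5000e-01  4.5140e+01] F [-0.87  1.86  4.51] (array([-0.23, -0.09,  1.85]), array([-0.001, -0.003,  0.002]))
```

```bash
python3 -m pendant '[[[-0.1,-0.05,0.45,0,0,0,0],[0,0,0,0,0,0,0]]]'; python3 -m pendant '[[[-0.1,0,0.45,0,0,0,0],[0,0,0,0,0,0,0]]]';python3 -m pendant '[[[-0.05,0,0.4,0,0,0,0],[0,0,0,0,0,0,0],[0,0,0,0,0,0,0]]]'; python3 lev.py
```

```text
time: 29.57
ee_pos: [0.448, 0.2786, 0.0706]
tcp_rot: [-180.0, -0.2, 45.1]
wrist_force: [-0.1, 1.6, 4.1]
opening: -0.0003
time: 29.73
ee_pos: [0.4474, 0.2783, 0.0663]
tcp_rot: [-179.9, -0.2, 45.1]
wrist_force: [-0.7, 1.4, 4.3]
opening: -0.0002
time: 29.98
ee_pos: [0.4471, 0.2782, 0.0633]
tcp_rot: [-179.9, -0.3, 45.2]
wrist_force: [-0.8, 1.2, 5.4]
opening: 0.0004
wrist [323. 253.] 0.92 theta 0.3 res 2.1
   mask [267.7, 0.0, 469.7, 286.1] 0.69
scene [319.1 288.6] 0.62 theta 0.19 res 0.4
   mask [268.1, 288.2, 330.1, 299.0] 0.6
side [253.3 151.2] 0.58 theta 0.33 res 2.1
   mask [243.1, 134.4, 283.0, 156.0] 0.53
30.6333 [0.4471 0.2781 0.0634] [-179.94   -0.26   45.15] F [-1.07  1.25  5.32] (array([-0.04, -0.01,  0.69]), array([-0.001, -0.004,  0.003]))
```

Vision (wrist 0.30, side 0.33), the contact-onset geometry (0.31) and the force trend (5.3 N, level at about 7 N) agree reasonably. Level should be at ee z ≈ 0.050, so I go there gently.

```bash
python3 -m pendant '[[[-0.05,0,0.45,0,0,0,0],[0,0,0,0,0,0,0]]]'; python3 -m pendant '[[[0,0,0.4,0,0,0,0],[0,0,0,0,0,0,0]]]';python3 -m pendant '[[[0,0,0.35,0,0,0,0],[0,0,0,0,0,0,0],[0,0,0,0,0,0,0]]]'; python3 lev.py 2>&1 | tail -12
```

```text
time: 30.8
ee_pos: [0.4468, 0.278, 0.0599]
tcp_rot: [-179.9, -0.3, 45.2]
wrist_force: [-1.2, 1.6, 5.6]
opening: -0.0
time: 30.97
ee_pos: [0.4468, 0.278, 0.057]
tcp_rot: [-179.9, -0.3, 45.2]
wrist_force: [-2.2, 0.8, 5.4]
opening: 0.0001
time: 31.22
ee_pos: [0.4468, 0.278, 0.0553]
tcp_rot: [-180.0, -0.3, 45.2]
wrist_force: [-1.3, 1.4, 6.2]
opening: -0.0
wrist [316.7 257.4] 0.8 theta 0.34 res 3.9
   mask [265.7, 0.0, 473.2, 285.4] 0.77
scene [319.5 294.9] 0.96 theta 0.37 res 1.4
   mask [270.7, 289.0, 328.1, 303.3] 0.84
side [253.  154.2] 0.49 theta 0.43 res 1.5
   mask [243.8, 136.0, 281.7, 157.4] 0.66
31.8667 [0.4468 0.278  0.0554] [-179.95   -0.33   45.16] F [-2.41  1.    6.26] (array([ 0.  , -0.01, -0.11]), array([-0.001, -0.006,  0.003]))
```

```bash
python3 -m pendant '[[[0,0,0.35,0,0,0,0],[0,0,0,0,0,0,0]]]'; python3 -m pendant '[[[0,0,0.25,0,0,0,0],[0,0,0,0,0,0,0],[0,0,0,0,0,0,0]]]'; cat > slope.py <<'E'
from h import *
def box(P,th):
    a=.4-th;u=-xs*np.cos(a)+np.array([0,0,np.sin(a)]);n=xs*np.sin(a)+np.array([0,0,np.cos(a)]);m=np.zeros((400,640),np.uint8)
    for d0,d1,w in ((.02,.1,.007),(.095,.141,.018)):
        c=[proj(*P,PIV+u*d+n*z+ys*y) for d in(d0,d1) for z in(-.005,.005) for y in(-w,w)]
        cv2.fillConvexPoly(m,cv2.convexHull(np.array(c,np.float32)).round().astype(np.int32),1)
    return m>0
for n in ["scene","side"]:
    P=cam(n);im=bot.camera(n);cv2.imwrite(f"pics/s_{n}_{int(bot.get_obs()['time']*100)}.png",im[:,:,::-1])
    for r in bot.masks_of(n,"lever")[:1]:
        k=r["pixels"]; s=[(k&box(P,t)).sum()/(k|box(P,t)).sum() for t in np.arange(0,.81,.05)]
        print(n,round(r["confidence"],2),np.round(s,2))
o=bot.get_obs();print(o["ee_pos"].round(4),o["wrist_force"].round(1))
E
python3 slope.py; python3 lev.py | grep -v mask
```

```text
time: 32.03
ee_pos: [0.4467, 0.278, 0.0531]
tcp_rot: [-180.0, -0.3, 45.2]
wrist_force: [-2.6, 1.4, 5.6]
opening: -0.0002
time: 32.28
ee_pos: [0.4468, 0.278, 0.0527]
tcp_rot: [-180.0, -0.4, 45.2]
wrist_force: [-1.6, 1.5, 6.4]
opening: 0.0001
scene 0.77 [0.12 0.16 0.23 0.29 0.39 0.5  0.6  0.62 0.58 0.49 0.4  0.35 0.28 0.18
 0.12 0.08 0.05]
side 0.75 [0.05 0.07 0.1  0.14 0.2  0.34 0.44 0.53 0.49 0.41 0.34 0.24 0.18 0.11
 0.05 0.02 0.01]
[0.4468 0.278  0.0527] [-2.7  0.7  6.8]
wrist [321.4 253.9] 0.96 theta 0.39 res 1.3
scene [322.5 292.1] 0.92 theta 0.3 res 2.0
side [250.2 153.9] 0.72 theta 0.41 res 1.2
33.1333 [0.4468 0.278  0.0527] [-179.96   -0.37   45.16] F [-2.58  0.84  6.41] (array([ 0.  , -0.  , -0.38]), array([-0.001, -0.006,  0.003]))
```

Silhouette fit peaks at 0.34 to 0.36 rad, the marks average about 0.37 and the force is 6.4 N. It needs about 3 mm more.

```bash
python3 -m pendant '[[[0,0,0.45,0,0,0,0],[0,0,0,0,0,0,0]]]'; python3 -m pendant '[[[0,0,0.4,0,0,0,0],[0,0,0,0,0,0,0],[0,0,0,0,0,0,0]]]'; python3 slope.py; python3 lev.py | grep -v mask
```

```text
time: 33.3
ee_pos: [0.4468, 0.278, 0.0496]
tcp_rot: [-180.0, -0.4, 45.2]
wrist_force: [-2.7, 0.4, 7.1]
opening: -0.0004
time: 33.55
ee_pos: [0.4469, 0.278, 0.048]
tcp_rot: [-180.0, -0.4, 45.2]
wrist_force: [-3.7, 0.3, 8.1]
opening: -0.0002
scene 0.79 [0.1  0.14 0.2  0.23 0.3  0.4  0.5  0.58 0.56 0.51 0.43 0.38 0.32 0.23
 0.16 0.12 0.07]
side 0.71 [0.04 0.06 0.09 0.13 0.16 0.27 0.36 0.48 0.51 0.45 0.39 0.29 0.24 0.16
 0.09 0.04 0.02]
[0.4469 0.278  0.0479] [-3.6  0.7  7.3]
scene [318.5 293.7] 0.79 theta 0.33 res 2.2
side [249.1 154.3] 0.53 theta 0.42 res 2.4
34.4 [0.4469 0.278  0.048 ] [-180.     -0.44   45.17] F [-2.88  0.42  7.77] (array([-0.  , -0.01, -0.85]), array([-0.   , -0.008,  0.003]))
```

All estimates now bracket 0.40: silhouettes 0.38 to 0.40, side mark 0.42, scene mark 0.33, force 7.8 N. One quick check of the cup, then I hand in.

```bash
python3 - <<'E'
from h import *
for n in ["scene","side"]:
    P=cam(n);bot.camera(n);print(n,proj(*P,S+[0,0,.1]).round(1),[(np.round(r["uv"],1),round(r["confidence"],2)) for r in bot.mark_of(n,"cup_closed_end")[:1]],[r["extent"] for r in bot.masks_of(n,"cup")[:1]])
o=bot.get_obs();print(o["time"],o["ee_pos"].round(4),o["wrist_force"].round(1))
print(bot.job_done())
E
```

```text
scene [286.6 319.3] [(array([285.7, 320. ]), 0.74)] [[279.5, 312.9, 294.7, 356.1]]
side [242.9 111.7] [(array([248.3, 142.6]), 0.19)] []
34.7 [0.4469 0.278  0.048 ] [-3.2 -0.3  6.7]
the job is handed in; nothing more can be done
None
```

The cup stands mouth down on the post's collar, released, and I handed the job in at about 35 s with the closed fingers holding the lever close to level. One thing may count against it: I can't rule out that the lever was pushed further down than level for a moment earlier.

**How it went**
- **First grasp missed:** the real fingertips sit about 40–50 mm short of the reported TCP, so the fingers closed above the cup. I went lower, and they then stopped at 38 mm on the cup.
- **Carry and placing:** I took the cup over the pot, turned it over, lowered it onto the post until it touched at the expected height, and released it.
- **Press:** I pressed the paddle down in small steps of a few millimetres.

**Last checks**
- **Cup:** after release a picture showed it upright and home on the collar. The final scene-camera check agreed to 1 px. The side camera did not find the cup in that final check.
- **Lever:** the estimates spread around the 0.40 rad target:

| Check | Lever angle (rad) |
|---|---|
| Silhouette fit, scene | about 0.38 |
| Silhouette fit, side | about 0.40 |
| Point mark, side | 0.42 |
| Point mark, scene | 0.33 |

- **Push:** 7 to 8 N vertical, against about 7 N expected for level.

**Not settled**
- **Force spike:** backing away from the cup, the wrist briefly read about 25 N, within the limits. The gripper probably brushed the paddle. The lever was released again right afterwards, but I couldn't see how far it moved.
- **Bystanders:** I did not re-check the jar, weight, vial and flange at the end. I noticed no contact with any of them.

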